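# Clear the front knives off a crowded hook to get the rear filler knife

### The arm

A 6-joint arm with a two-finger parallel gripper is mounted at the origin on the work surface. World frame = base frame: x ahead of the robot, y to its left, z up, the work surface at z = 0. Lengths are in m, angles in rad, forces in N, time in s.
With the tool pointing down it reaches from about 0.375 to 0.9 m from the base axis. Payload 3.1 kg.
Tool frame: the origin (TCP) lies midway between the tips of the shut fingers; the grasp point (between the pads) lies 19 mm behind it; z points along the fingers, y is the direction in which the jaws open and shut (so a half turn about z gives the same grasp; the last joint's range is limited). The gripper opens to 87 mm and grips with 3 to 60 N. Pads are 19 mm wide; open, the fingers measure 117 mm over their backs; the gripper's body (75 mm by 190 mm) begins 51 mm behind the grasp point.
Start: joints at [-1.488, 0.527, 1.433, -0, 1.181, -0.178], TCP at [0.162, -0.604, 0.223] pointing down, gripper open.
Joint ranges: [-3.08, 3.08], [-0.75, 2.2], [0.22, 2.44], [-1.43, 4.57], [0, 2.65], [-2.85, 2.85]. Speed limits (rad/s): [2.79, 2.79, 3.14, 3.14, 3.14, 3.14].

### API

Orientations are given as a unit quaternion [x, y, z, w].
In Python, from rig import robot gives the robot as it stands.
- The arm moves only by the tool move_arm, never from a script. Its argument "rows" is one flat list of numbers, 7 for each row, row after row: the shift along the world's x, y, z in mm, then the turn, a rotation vector about the world's x, y, z in rad, then the closure, from 0 (fully open) to 1 (shut). A call has 1 to 12 rows; each row shifts and turns the commanded pose from where the row before left it; what a row does not reach is not made up. A row lasts 1/10 s, in which the tool goes at most 50 mm and 8.59 degrees, less where a joint would pass 70% of its speed; a pose out of reach is approached as far as the arm can. A call with a gripper value outside its range is refused whole. The fingers move at their own pace and stop on an object; "grip_force" is the grip in N (left out, the last holds). Time passes only in rows, so rows that do not move let the fingers close. It gives the time, the measured TCP pose, the force and the opening at its end, in the units of the state.
- robot.get_obs(): the state, without advancing time (a new reading comes with each control period).
- robot.camera(name): name is "scene" or "top" or "wrist"; returns a dict with "color" (480x640x3 uint8, red, green, blue), "z_map" (480x640 float32, m along the optical axis (not along the pixel's ray), 0 where there is no reading), "camera_matrix" (3x3 intrinsics, pixels), "R" (3x3) and "t" (3): a world point X has camera coordinates R X + t; the wrist camera has in their place "tool_from_camera" (4x4, takes a point from camera to tool coordinates, whose origin is the TCP and whose axes are the flange's). Camera axes: x right, y down, z forward; pixel columns grow to the right and rows downward; lengths in m; the calibration is good to about 2 mm. The wrist camera is an equidistant fisheye: a pixel r from the principal point sees the ray r / f radians off the axis. A picture is of the moment at which its call begins: read the wrist's pose just before it.
- robot.hand_in(): hands the job in, once; it reports no verdict.
Trained networks look in the newest picture that a camera, given by its name, has taken for a name from the list of things; names that differ only in an ending like _2 or _b are one class to them, and where a whole thing is asked for, a point or a joint stands for the part that bears it (a point fixed in the world has none). Each returns a list of dicts, best first, with "conf" (0 to 1); they miss things now and then, are a little off and sometimes report something else, mostly with a low value. They report only what shows in the picture. A call takes as long as a camera call. They do not tell look-alikes from the thing itself.
- robot.search_frame(camera, thing): "at" ([column, row] in pixels, amid what is visible of it).
- robot.spot_point(camera, thing): "at" ([column, row] in pixels: a listed point, or the origin of a listed thing).
The state is a dict: "time": time; "q": joint angles; "joint_velocities": joint speeds; "joint_torque": joint torques, N m; "position": TCP position; "tool_rot": TCP orientation; "ft_force": force on the tool from outside, world axes, zero at the start; "moment": the same for the moment, N m; "grip_width": finger opening in m.
Only numpy, scipy, OpenCV 4.12 (cv2) and the standard library are available. Lean on these libraries where they do the work, as an engineer would, in place of code of your own. Each camera call takes 0.05 s, during which the arm holds its last target.

### The job

The orange filler knife hangs at the back of a crowded hook, behind a blue and a green one. First move the two front knives to the empty, bent hook, each slid gently right back so that the first hangs touching the hook's back plate and the second hangs touching the first; then take the orange knife off and stand it blade down in the open tin, setting it down gently. Feel your way along the hooks without straining them, and leave the spanner on the third hook and everything else on the bench where it is.

Things in the scene. Friction and masses are not known exactly. Their poses are not given: they have to be found in the camera images.
- full_hook: Crowded steel hook on the bench rail, straight. Origin: centre of its arm at the front face of its upright back plate (32 mm wide, 18 mm above to 38 mm below the arm). Own -x runs out along the arm, y level across it, z up. Arm: level 6 mm round rod for 76 mm, then the red dipped nose, 8 mm thick, rising 5 mm to its round end centred at (-88, 0, 5). Keep the load on it, knives' weights included, under 30 N.
- spare_hook: The empty hook on the same rail: plate, origin, axes and arm as the crowded one, but keep the load on it under 16 N; the three hooks are about 120 mm apart in any order, at heights up to 24 mm apart. Its arm has been bent by use at the plate: it sags by 0 to 16 deg (nose 0 to 25 mm lower) and leans up to 2 deg aside. The bend is not measured: find arm and nose by feel.
- spare_hook_plate (a point): Same point as the origin of the empty hook, on the front face of its back plate. A knife right home touches the plate, its eye 7 mm in front of it (own -x); the next, touching the first, has its eye 21 mm in front. A hanging knife's eye is 4.5 mm below the arm's centre. A knife passes a straight hook's nose with its eye 3 mm above the arm's line (1.5 mm play up or down, 3.5 mm sideways).
- green_knife_eye (a point): Filler knife with green handle, blade down: centre of its hanging hole. Own x through the hole along the hook, y across the handle, z up. Hole 15 mm across; handle 14 mm thick (x), 32 mm wide with flat parallel sides from 15 mm above to 22 mm below this point (grip there, across y), then 26 mm wide to 78 mm below. Steel blade 52 mm wide, its edge 150 mm below this point. 75 to 155 g.
- blue_knife_eye (a point): The same knife with a blue handle: centre of its hanging hole. Blue and green hang in front of the orange one, either first: eyes about 32 and 52 mm in front of the plate, handles 4 to 10 mm apart.
- orange_knife_eye (a point): The knife to retrieve, rear one on the crowded hook: orange handle, blade 74 mm wide, else as the green one; eye 10 to 14 mm in front of the plate. Centre of its hanging hole.
- orange_knife_tip (a point): Middle of the orange knife's blade edge, 150 mm below its hole.
- tin: Open rectangular steel tin with a blue band, fixed to the bench, 95 mm high, inside 74 mm along its own x and 116 mm along its own y. Origin: centre of its underside on the bench; its inner floor is 4 mm above. The knife stands and leans in it, blade along the tin's y. Keep the push on it under 25 N.
- spanner: Steel ring spanner hanging on the third hook of the rail; origin at the centre of its ring (31 mm across). Leave it alone.
- rack: The bench rail: blue posts 420 mm apart, a grey rail between them whose top is 250 mm above the bench. Origin on the bench, midway between the posts; own y runs along the rail; the hooks' back plates stand 8 mm in front (own -x). Its place and yaw vary.
- tape: Roll of yellow masking tape lying flat, 110 mm across, 24 mm high. Origin at its underside.
- sanding_block: Blue sanding block, 130 x 68 x 38 mm. Origin at its underside.
- primer_can: Grey spray can, 66 mm across, 190 mm high. Origin at its underside.
- paint_can: White paint can, 108 mm across, 125 mm high. Origin at its underside.
- hammer: Hammer lying on the bench. Origin at its underside.
There are look-alikes about, which are no part of the job. What is shaped like the part that bears green_knife_eye but pink is not meant.

How it is judged:
By the outcome, as a careful person would: the job done as asked, in the order asked, and still so for the second after the job is handed in, with the robot touching nothing.
It also fails if it takes over 72 s, if anything falls off the work surface, if the arm or the gripper's body presses on something with over 40 N, if the wrist force passes 120 N, or if a joint passes its speed limit or range.

## Working session

There is one attempt and no reset: what is moved stays moved. The work goes in short steps, Python scripts to look and compute and a tool call to move; the robot and the scene stay as the last step left them, time stands still between calls to the robot, and variables do not carry over. Pictures are saved under pics/ and viewed, and the job is handed in when it is done.

Besides the shell and the picture viewer there is one more tool, called after "Emit:" as name(argument=value, ...) on one line, values as JSON. move_arm: Moves the arm, as the interface text tells. Its arguments: {"type":"object","properties":{"rows":{"type":"array","items":{"type":"number"}},"grip_force":{"type":"number"}},"required":["rows"]}

```bash
ls -la; mkdir -p pics
python3 - <<'E'
from rig import robot
import cv2, pickle
o=robot.get_obs(); print(o)
for c in ["scene","top","wrist"]:
    d=robot.camera(c); cv2.imwrite(f"pics/{c}0.png",d["color"][:,:,::-1]); pickle.dump(d,open(f"{c}0.pkl","wb"))
    print(c,{k:(v if k not in("color","z_map") else v.shape) for k,v in d.items()})
    for t in ["full_hook","spare_hook","spare_hook_plate","green_knife_eye","blue_knife_eye","orange_knife_eye","orange_knife_tip","tin","spanner","rack"]:
        print(t,[(p["at"],round(p["conf"],2)) for p in robot.spot_point(c,t)][:4])
print(robot.get_obs()["time"])
E
```

```text
total 12
drwxr-xr-x  3 agent agent 4096 Dec  7 02:47 .
drwxr-xr-x 23 root  root  4096 Dec  7 02:47 ..
drwxr-xr-x  2 agent agent 4096 Dec  7 02:47 pics
{'time': 0.0, 'q': array([-1.48749269e+00,  5.28496970e-01,  1.43390131e+00, -5.39923009e-05,
        1.18138585e+00, -1.78456637e-01]), 'joint_velocities': array([ 6.25598582e-04,  6.11380004e-04, -1.64862992e-03,  1.18414745e-03,
        3.99467111e-04, -4.61240578e-05]), 'joint_torque': array([-8.11930786e-04, -4.40044248e+01, -1.76594871e+01,  6.33489084e-02,
        5.80744981e-02, -1.43511170e-04]), 'position': array([ 0.16171585, -0.60295563,  0.22155302]), 'tool_rot': array([ 9.91445477e-01,  1.30516911e-01,  2.71761319e-05, -1.09568438e-03]), 'ft_force': array([-0.37434961, -0.59419807, -0.38770685]), 'moment': array([-0.0122725 ,  0.03823607, -0.01736127]), 'grip_width': 0.08678145581120711}
scene {'color': (480, 640, 3), 'z_map': (480, 640), 'camera_matrix': array([[578.11772904,   0.        , 324.0583951 ],
       [  0.        , 578.11772904, 237.0557733 ],
       [  0.        ,   0.        ,   1.        ]]), 'R': array([[-
[... 1614 characters left out ...]
(480, 640), 'camera_matrix': array([[371.64829954,   0.        , 323.11410442],
       [  0.        , 371.64829954, 243.98042954],
       [  0.        ,   0.        ,   1.        ]]), 'tool_from_camera': array([[-9.59174175e-04, -9.52565924e-01, -3.04330807e-01,
         8.44739896e-02],
       [ 9.99999490e-01, -8.17762417e-04, -5.92122354e-04,
         2.14510732e-03],
       [ 3.15165281e-04, -3.04331220e-01,  9.52566223e-01,
        -1.62562343e-01],
       [ 0.00000000e+00,  0.00000000e+00,  0.00000000e+00,
         1.00000000e+00]])}
full_hook []
spare_hook []
spare_hook_plate []
green_knife_eye []
blue_knife_eye []
orange_knife_eye []
orange_knife_tip []
tin []
spanner []
rack []
1.65
```

View pics/scene0.png

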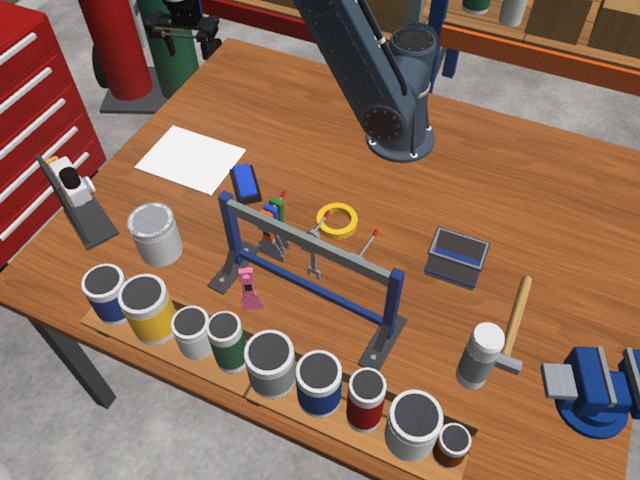

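View pics/top0.png

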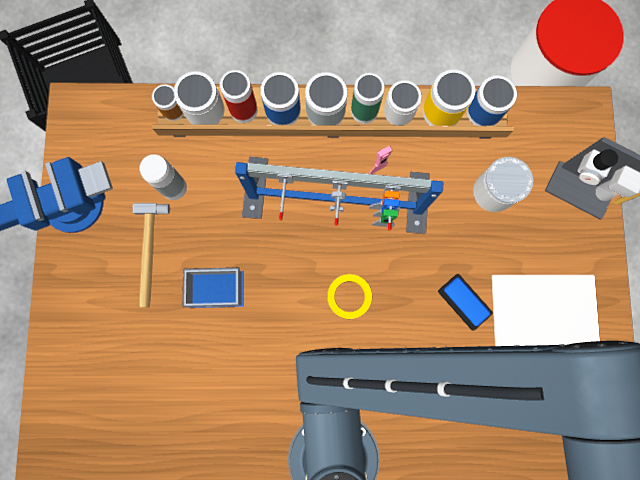

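Run:
```python
import cv2
a=cv2.imread("pics/scene0.png")[150:320,220:400]; cv2.imwrite("pics/scene0c.png",cv2.resize(a,None,fx=3.5,fy=3.5,interpolation=2)[:600])
a=cv2.imread("pics/top0.png")[130:250,240:420]; cv2.imwrite("pics/top0c.png",cv2.resize(a,None,fx=4,fy=4,interpolation=2)[:600])
```

```text
(no output)
```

View pics/scene0c.png

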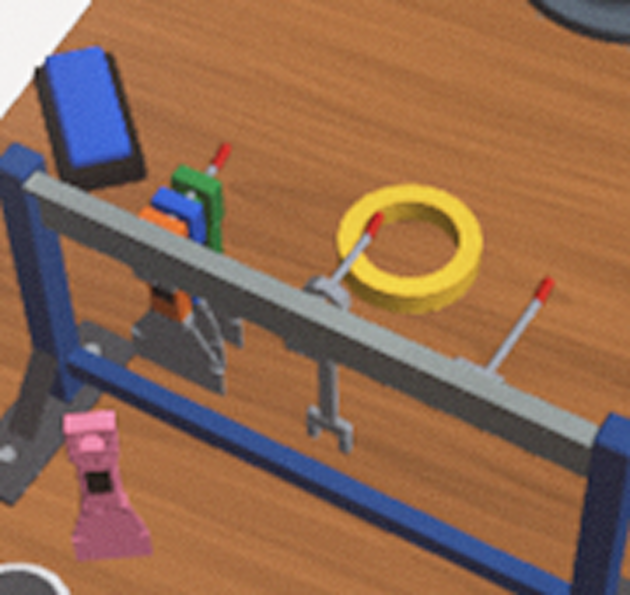

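View pics/top0c.png

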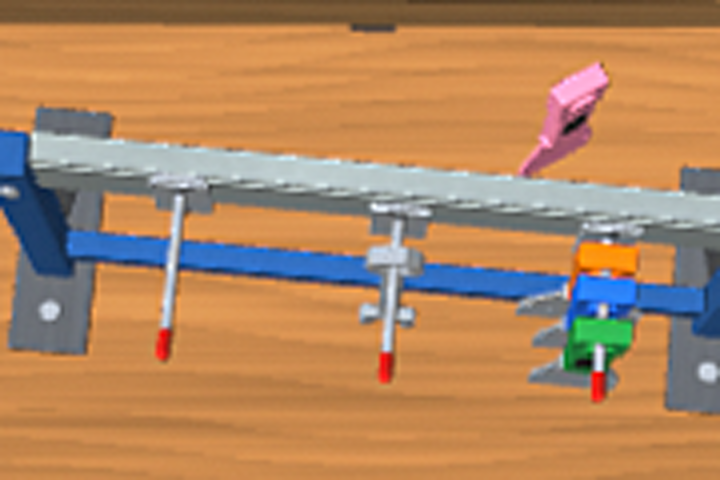

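```bash
cat > h.py <<'E'
import numpy as np, cv2, pickle
from rig import robot
def load(n): return pickle.load(open(n+".pkl","rb"))
def cloud(d):
    K=d["camera_matrix"]; z=d["z_map"]; v,u=np.mgrid[:480,:640]
    P=np.stack([(u-K[0,2])/K[0,0]*z,(v-K[1,2])/K[1,1]*z,z],-1)
    return (P-d["t"])@d["R"]
def pix(d,u,v,h):  # intersect ray with plane z=h
    K=d["camera_matrix"]; r=np.array([(u-K[0,2])/K[0,0],(v-K[1,2])/K[1,1],1]); c=-d["R"].T@d["t"]; w=d["R"].T@r
    return c+w*(h-c[2])/w[2]
def proj(d,X):
    p=d["R"]@np.asarray(X)+d["t"]; K=d["camera_matrix"]; return (K@(p/p[2]))[:2]
E
python3 - <<'E'
from h import *
np.set_printoptions(precision=4,suppress=True)
for n in ["top0","scene0"]:
    d=load(n); C=cloud(d); c=d["color"].astype(int); z=d["z_map"]
    ok=z>0
    print(n,"table z",np.median(C[...,2][ok&(abs(C[...,2])<.02)]))
    m=ok&(abs(C[...,2]-.25)<.006)&(C[...,0]>.45)&(C[...,0]<.8)&(abs(C[...,1])<.35)
    P=C[m]; 
    vx,vy,x0,y0=cv2.fitLine(P[:,:2].astype(np.float32),cv2.DIST_HUBER,0,.01,.01).ravel()
    print("rail",m.sum(),P[:,2].mean(),"yaw",np.arctan2(-vx*np.sign(vy),abs(vy)),x0,y0,P[:,1].min(),P[:,1].max())
    R,G,B=c[...,0],c[...,1],c[...,2]
    def rep(name,mm):
        mm=mm&ok&(C[...,0]>.35)&(C[...,0]<.75)&(abs(C[...,1])<.3)&(C[...,2]>.1)
        k,l,s,ce=cv2.connectedComponentsWithStats(mm.astype(np.uint8))
        for i in range(1,k):
            if s[i,4]>=6: 
                Q=C[l==i]; print(name,s[i,4],ce[i],"med",np.median(Q,0),"min",Q.min(0),"max",Q.max(0))
    rep("red",(R>150)&(G<60)&(B<60))
    rep("green",(G>100)&(R<70)&(B<110)&(G>B+40))
    rep("orange",(R>180)&(G>70)&(G<150)&(B<80))
    rep("blue",(B>130)&(R<80)&(G<140)&(C[...,1]<-.05)&(C[...,1]>-.14))
# tin
d=load("top0"); C=cloud(d)
m=(d["z_map"]>0)&(abs(C[...,2]-.095)<.006)&(C[...,1]>.1)&(C[...,1]<.35)&(C[...,0]<.55)&(C[...,0]>.3)
P=C[m][:,:2].astype(np.float32); r=cv2.minAreaRect(P*1000); print("tin",m.sum(),r)
E
```

```text
top0 table z 0.00011570482140919724
rail 1749 0.24973897196786787 yaw -0.08937772 0.62807465 -0.0025380815 -0.22968395676531383 0.21526679634608964
red 17 [280.2353 216.1765] med [0.5426 0.119  0.2313] min [0.5357 0.117  0.2256] max [0.5506 0.1215 0.2346]
red 20 [336.05 221.15] med [ 0.5336 -0.0009  0.2229] min [ 0.5265 -0.0032  0.2165] max [0.5417 0.0014 0.2272]
red 21 [389. 226.] med [ 0.5229 -0.115   0.2245] min [ 0.5161 -0.1179  0.2176] max [ 0.5304 -0.1121  0.2312]
green 133 [388.5489 214.0226] med [ 0.5506 -0.1131  0.2259] min [ 0.5438 -0.1328  0.1406] max [ 0.5695 -0.1024  0.2334]
orange 79 [391.2532 194.7089] med [ 0.5929 -0.1225  0.2269] min [ 0.5858 -0.1379  0.1413] max [ 0.6061 -0.1061  0.2347]
blue 140 [389.9429 203.9   ] med [ 0.5719 -0.1174  0.2262] min [ 0.5658 -0.1353  0.1019] max [ 0.5934 -0.1046  0.2329]
scene0 table z -0.0006050584998362337
rail 1572 0.24947924744617264 yaw -0.09189924 0.6325594 0.007931389 -0.2265442228599084 0.21702691200868993
red 12 [282.6667 194.0833] med [ 0.524  -0.1141  0.2226] min [ 0.5191 -0.1178  0.2186] max [ 0.5297 -0.1121  0.2264]
red 12 [326.6667 213.4167] med [0.5344 0.0003 0.2216] min [ 0.53   -0.0025  0.2161] max [0.5417 0.0021 0.2275]
red 15 [375.0667 232.2667] med [0.5445 0.1194 0.2282] min [0.5376 0.1168 0.226 ] max [0.5509 0.1218 0.2328]
green 72 [278.0972 206.2778] med [ 0.5556 -0.1056  0.2255] min [ 0.5478 -0.1318  0.1663] max [ 0.5618 -0.1002  0.2327]
orange 41 [266.4878 212.7561] med [ 0.5922 -0.1201  0.2274] min [ 0.5848 -0.1351  0.2224] max [ 0.5993 -0.1049  0.2332]
orange 9 [272.4444 237.4444] med [ 0.5982 -0.1078  0.1512] min [ 0.5943 -0.1098  0.1402] max [ 0.6027 -0.1064  0.1629]
blue 94 [272.2128 209.7447] med [ 0.5759 -0.1129  0.2267] min [ 0.5529 -0.1365  0.2004] max [ 0.5845 -0.1023  0.232 ]
tin 570 ((401.05072021484375, 286.06402587890625), (90.27659606933594, 129.6317596435547), 1.4407340288162231)
```

Run:
```python
from h import *
np.set_printoptions(precision=1,suppress=True,linewidth=150)
yaw=-.0906
ex=np.array([np.cos(yaw),np.sin(yaw),0]); ey=np.array([-np.sin(yaw),np.cos(yaw),0])
for n in ["top0","scene0"]:
    d=load(n); C=cloud(d); ok=d["z_map"]>0
    Q=C-np.array([.628,-.0025,0]); q=np.stack([Q@ex,Q@ey,Q[...,2]],-1)*1000
    # rail edges in own x at z~250
    m=ok&(abs(q[...,2]-250)<5)&(abs(q[...,1])<190); print(n,"rail x range",np.percentile(q[m][:,0],[1,5,50,95,99]), "y range all",np.percentile(q[ok&(abs(q[...,2]-250)<5)&(abs(q[...,0])<15)][:,1],[.5,99.5]))
    for yc in [-118,2,120]:
        m=ok&(abs(q[...,1]-yc)<12)&(q[...,2]>185)&(q[...,2]<245)&(q[...,0]<-10)&(q[...,0]>-130)
        P=q[m]
        # ridge: per 6mm bin
        print("hook",yc)
        for b in range(-125,-10,6):
            s=P[(P[:,0]>=b)&(P[:,0]<b+6)]
            if len(s): print(b+3,len(s),"y",np.median(s[:,1]),"z med/max",np.median(s[:,2]),s[:,2].max())
```

```text
top0 rail x range [-10.   -7.    1.1   9.2  10.4] y range all [-223.5  216. ]
hook -118
-104 3 y -122.12406082717833 z med/max 224.7947613733036 226.30677347245702
-98 12 y -122.63784363740763 z med/max 225.00149473756625 231.1791918635739
-92 11 y -123.01593022646453 z med/max 223.2054256965146 227.62673051162201
-86 5 y -121.49393307389238 z med/max 219.8122023475051 221.40655825150904
-80 7 y -123.52271350786623 z med/max 218.03690187495548 222.49818907782233
-74 34 y -117.73073334912235 z med/max 215.11301979924886 228.36116757283028
-68 44 y -117.01918327888906 z med/max 226.29981682373838 233.42418238840708
-62 30 y -118.7596056973729 z med/max 227.86373932535508 232.64707448981346
-56 10 y -121.54378794542322 z med/max 224.01766736125916 229.49608205339825
-50 43 y -118.12309534569536 z med/max 212.02936482959137 228.8426316969433
-44 39 y -117.73458563965364 z med/max 226.99237491430466 232.89589214332494
-38 30 y -116.82819466799242 z med/max 226.89830038749102 232.03480528199154
-32 29 y -117.05647070964466 z med/max 221.5249171497476 230.56976998332016
-26 37 y -117.354810
[... 5533 characters left out ...]
43723639018 230.97881294564064
-62 9 y 114.26281954957423 z med/max 226.2781640555113 233.43566603055402
-56 6 y 115.03389533525055 z med/max 226.8615627445857 228.60168449453732
-50 6 y 115.08561688484939 z med/max 228.37358386416207 231.37487070198983
-44 7 y 114.25744377558834 z med/max 228.08470776556197 229.84686024075975
-38 8 y 114.14573026469874 z med/max 227.88734977061887 229.61009651674303
-32 5 y 113.37391724853117 z med/max 227.151114564855 230.20787242189195
-26 6 y 115.22245386518794 z med/max 229.23243486400017 230.40313354609688
-20 3 y 114.61316429186822 z med/max 229.59819782687515 231.54913215584352
-8 1 y 129.11731297646182 z med/max 244.51142876947924 244.51142876947924
```

Emit:
move_arm(rows=[15.4, 27.1, 4, 0, 0, 0.1395, 0, 15.4, 27.1, 4, 0, 0, 0.1395, 0, 15.4, 27.1, 4, 0, 0, 0.1395, 0, 15.4, 27.1, 4, 0, 0, 0.1395, 0, 15.4, 27.1, 4, 0, 0, 0.1395, 0, 15.4, 27.1, 4, 0, 0, 0.1395, 0, 15.4, 27.1, 4, 0, 0, 0.1395, 0, 15.4, 27.1, 4, 0, 0, 0.1395, 0, 15.4, 27.1, 4, 0, 0, 0.1395, 0, 15.4, 27.1, 4, 0, 0, 0.1395, 0])

```text
time: 2.65
position: [0.3163, -0.3316, 0.2629]
tool_rot: [0.674, 0.739, -0.0, 0.0]
ft_force: [-0.7, -0.4, 0.5]
grip_width: 0.0868
```

Emit:
move_arm(rows=[15.4, 27.1, 4, 0, 0, 0.1395, 0, 15.4, 27.1, 4, 0, 0, 0.1395, 0, 15.4, 27.1, 4, 0, 0, 0.1395, 0, 15.4, 27.1, 4, 0, 0, 0.1395, 0, 15.4, 27.1, 4, 0, 0, 0.1395, 0, 15.4, 27.1, 4, 0, 0, 0.1395, 0, 15.4, 27.1, 4, 0, 0, 0.1395, 0, 15.4, 27.1, 4, 0, 0, 0.1395, 0, 15.4, 27.1, 4, 0, 0, 0.1395, 0, 15.4, 27.1, 4, 0, 0, 0.1395, 0, 0, 0, 0, 0, 0, 0, 0])

```text
time: 3.75
position: [0.4714, -0.0592, 0.3033]
tool_rot: [0.042, 0.999, 0.0, 0.001]
ft_force: [-0.4, -0.2, -0.1]
grip_width: 0.0869
```

```bash
cat >> h.py <<'E'
from scipy.spatial.transform import Rotation as Ro
def wshot(name):
    o=robot.get_obs(); d=dict(robot.camera("wrist")); d["pos"]=o["position"]; d["rot"]=o["tool_rot"]
    pickle.dump(d,open(name+".pkl","wb")); cv2.imwrite(f"pics/{name}.png",d["color"][:,:,::-1]); return d,o
def wT(d):
    T=np.eye(4); T[:3,:3]=Ro.from_quat(d["rot"]).as_matrix(); T[:3,3]=d["pos"]; return T@d["tool_from_camera"]
def wray(d,u,v):
    K=d["camera_matrix"]; x=(np.asarray(u)-K[0,2])/K[0,0]; y=(np.asarray(v)-K[1,2])/K[1,1]; th=np.hypot(x,y); s=np.where(th>1e-9,np.sin(th)/np.maximum(th,1e-9),1)
    return np.stack([x*s,y*s,np.cos(th)],-1)
def wcloud(d):
    v,u=np.mgrid[:480,:640]; r=wray(d,u,v); P=r/r[...,2:]*d["z_map"][...,None]; T=wT(d); return P@T[:3,:3].T+T[:3,3]
def wpix(d,u,v,h):
    T=wT(d); r=T[:3,:3]@wray(d,u,v); c=T[:3,3]; return c+r*(h-c[2])/r[2]
YAW=-.0906
EX=np.array([np.cos(YAW),np.sin(YAW),0]); EY=np.array([-np.sin(YAW),np.cos(YAW),0]); O=np.array([.628,-.0025,0])
def torack(P): Q=np.asarray(P)-O; return np.stack([Q@EX,Q@EY,Q[...,2]],-1)*1000
E
python3 - <<'E'
from h import *
d,o=wshot("w1"); print(o["time"],o["position"],o["tool_rot"],o["q"],o["ft_force"])
E
```

```text
3.75 [ 0.47139072 -0.05917919  0.30328736] [4.20520408e-02 9.99114585e-01 2.80573536e-04 1.26192070e-03] [-3.61583996e-01  2.23602984e-01  1.68906072e+00  1.40804375e-03
  1.22670942e+00 -1.84872488e+00] [-0.40374025 -0.24253515 -0.09792579]
```

View pics/w1.png

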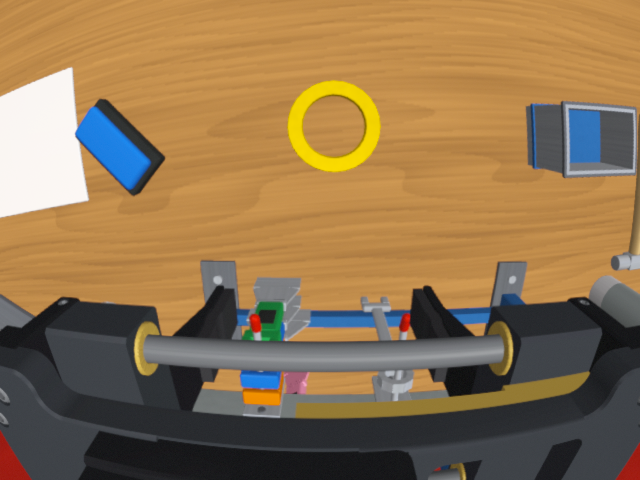

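Emit:
move_arm(rows=[40, 15, 15, 0, 0, -0.007, 0.3, 40, 15, 15, 0, 0, 0, 0.3, 40, 15, 15, 0, 0, 0, 0.3, 40, 15, 15, 0, 0, 0, 0.3, 0, 0, 0, 0, 0, 0, 0.3])

```text
time: 4.3
position: [0.6348, -0.0018, 0.3638]
tool_rot: [0.048, 0.999, -0.0, 0.003]
ft_force: [-0.7, 0.8, -0.7]
grip_width: 0.0626
```

Run:
```python
from h import *
d,o=wshot("w2"); print(o["time"],o["position"],o["tool_rot"],o["grip_width"])
```

```text
4.3 [ 0.63475753 -0.00175943  0.36378877] [ 4.84964490e-02  9.98817360e-01 -1.28960097e-04  3.45807237e-03] 0.0626344504240119
```

View pics/w2.png

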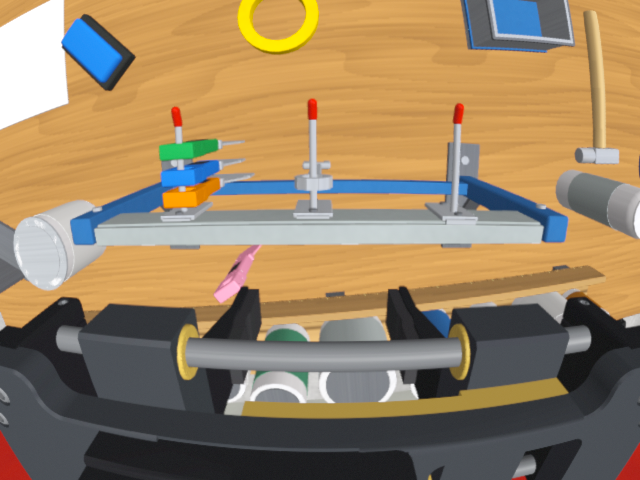

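```bash
python3 - <<'E'
from h import *
np.set_printoptions(precision=1,suppress=True,linewidth=150)
d=load("w2"); C=wcloud(d); ok=d["z_map"]>0
m=ok&(abs(C[...,2]-.25)<.005)&(C[...,0]>.55)&(C[...,0]<.72)&(abs(C[...,1])<.18)
P=C[m]; vx,vy,x0,y0=cv2.fitLine(P[:,:2].astype(np.float32),cv2.DIST_HUBER,0,.01,.01).ravel()
print("rail",m.sum(),P[:,2].mean()*1000,"yaw*1e3",np.arctan2(-vx*np.sign(vy),abs(vy))*1e3,x0*1e3,y0*1e3)
t=C[ok&(abs(C[...,2])<.02)]; print("table",np.median(t[:,2])*1000)
q=torack(C)
m=ok&(abs(q[...,2]-250)<4)&(abs(q[...,1])<180)&(abs(q[...,0])<40); print("rail x",np.percentile(q[m][:,0],[1,5,50,95,99]))
for yc in [-120,-5,116]:
    m=ok&(abs(q[...,1]-yc)<14)&(q[...,2]>185)&(q[...,2]<247)&(q[...,0]<-3)&(q[...,0]>-130)
    P=q[m]; print("hook",yc)
    for b in range(-110,-2,4):
        s=P[(P[:,0]>=b)&(P[:,0]<b+4)]
        if len(s): print(b+2,len(s),"y",s[:,1].min(),np.median(s[:,1]),s[:,1].max(),"z",np.median(s[:,2]),np.percentile(s[:,2],90))
E
python3 - <<'E'
import cv2
a=cv2.imread("pics/w2.png"); cv2.imwrite("pics/w2a.png",cv2.resize(a[90:240,140:260],None,fx=4,fy=4,interpolation=2)); cv2.imwrite("pics/w2b.png",cv2.resize(a[90:240,400:520],None,fx=4,fy=4,interpolation=2))
E
```

```text
rail 9025 249.8028071778039 yaw*1e3 -88.51858 631.48956 0.27307805
table 0.4791665060244199
rail x [-6.6 -3.5  3.7 11.5 12.4]
hook -120
-100 24 y -126.14161743602034 -123.03051992436593 -120.59183298460694 z 226.36723863638986 227.69599036214788
-96 45 y -126.71866148042501 -121.98022968810729 -119.49146022416923 z 226.20904513286078 227.8767965315663
-92 45 y -127.3616430837605 -122.86138210621493 -119.78063010921555 z 224.4570329732728 225.92797675835823
-88 45 y -127.55453985943232 -122.34654885294471 -119.31331338976095 z 222.61908187663397 224.1477509862765
-84 33 y -126.89952155835918 -122.46220745662299 -120.67100066261037 z 221.08515210967056 222.76789363928552
-80 32 y -125.97541027528821 -123.2732938431574 -121.14304392308176 z 221.15009915958393 221.87068459388044
-76 30 y -126.33810979763885 -122.6719471559083 -120.63279878408882 z 220.95613953251927 222.23174022943581
-72 32 y -127.01592117884306 -123.05421959587038 -120.09512333256684 z 220.74992740011885 221.79186140633755
-68 200 y -133.98650424095914 -116.58569996998807 -107.77746222647203 z 227.8766966627936 229.347
[... 6337 characters left out ...]
9.31878639934123 112.41926180161589 z 229.9472408910931 230.60948879224563
-24 32 y 106.99701319664216 109.51278016368727 113.2490699937239 z 229.83845048684537 230.9059625083815
-20 31 y 107.18372185759553 109.57273397163867 112.8429289187902 z 230.12108912144924 231.20253532009332
-16 33 y 107.66340058831639 110.04814795762525 113.1415653536561 z 230.2703692336116 231.23723417451257
-12 75 y 107.2554614246478 110.00786248910204 113.8906667374775 z 230.50665325237358 242.9996673784632
-8 321 y 102.01689920761213 112.5460252582804 126.43800137243221 z 231.65529070286124 246.01693699081483
-4 17 y 125.93354128442697 127.53077895442146 129.92634985101643 z 244.61303642941456 245.79621229201442
```

View pics/w2a.png

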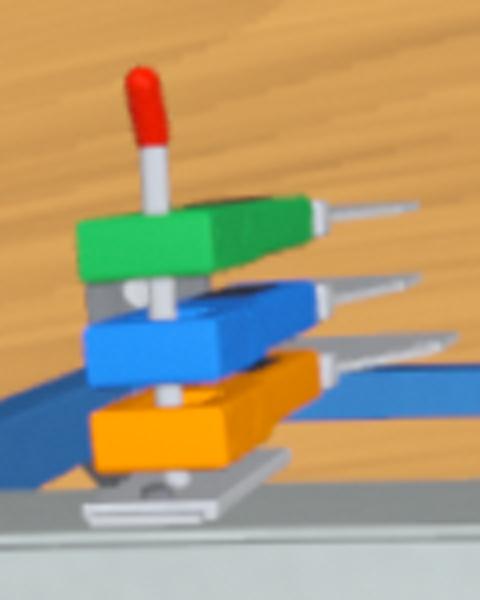

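View pics/w2b.png

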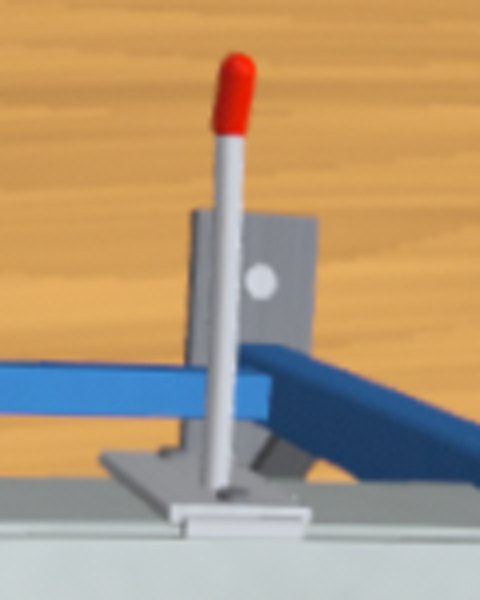

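Run:
```python
from h import *
np.set_printoptions(precision=2,suppress=True,linewidth=150)
d=load("w2"); C=wcloud(d); ok=d["z_map"]>0; q=torack(C)
cam=torack(wT(d)[:3,3]); print("cam",cam)
# fit cylinder axis r=3 to rod points
from scipy.optimize import least_squares
for nm,yc,rngs in [("full",-123.3,[(-83,-73),(-54,-50)]),("third",-9,[(-78,-41),(-22,-14)]),("spare",110,[(-80,-14)])]:
    m=ok&(abs(q[...,1]-yc)<6)&(q[...,2]>212)&(q[...,2]<240)&np.any([(q[...,0]>a)&(q[...,0]<b) for a,b in rngs],0)
    P=q[m]
    def f(p):
        X=P[:,0]+45; dy=P[:,1]-(p[0]+p[1]*X); dz=P[:,2]-(p[2]+p[3]*X); return np.hypot(dy,dz)-3
    if nm=="full": r=least_squares(lambda p:np.r_[f(p),p[3]*1e3],[yc,0,218,0],loss="soft_l1")
    else: r=least_squares(f,[yc,0,np.median(P[:,2])-2.6,0],loss="soft_l1")
    p=r.x; print(nm,len(P),"y@-45 %.2f slope %.4f z %.2f slope %.4f"%tuple(p),"rms",np.sqrt(np.mean(f(p)**2)),"at x=-11: y %.2f z %.2f; at x=-99: y %.2f z %.2f"%(p[0]+p[1]*34,p[2]+p[3]*34,p[0]-54*p[1],p[2]-54*p[3]))
# plates front: points on plate face 
for nm,yc in [("full",-123),("third",-9),("spare",110.4)]:
    m=ok&(abs(q[...,1]-yc)<13)&(abs(q[...,1]-yc)>5)&(q[...,2]>222)&(q[...,2]<233)&(q[...,0]>-16)&(q[...,0]<0)
    print(nm,"plate x",m.sum(),np.median(q[m][:,0]) if m.any() else None)
    m=ok&(abs(q[...,1]-yc)<25)&(q[...,2]>222)&(q[...,2]<247)&(q[...,0]>-14)&(q[...,0]<-6.5)
    if m.any(): print("  y ext",q[m][:,1].min(),q[m][:,1].max(),"ztop",q[m][:,2].max())
    m=ok&(abs(q[...,1]-yc)<8)&(q[...,0]<-84)&(q[...,0]>-110)&(q[...,2]>210)
    print("  nose minx",np.sort(q[m][:,0])[:4])
col=d["color"].astype(int);R,G,B=col[...,0],col[...,1],col[...,2]
for nm,mm in [("green",(G>100)&(R<80)&(G>B+40)),("blue",(B>140)&(R<90)&(G<160)&(B>G+40)),("orange",(R>180)&(G>70)&(G<180)&(B<90))]:
    m=ok&mm&(q[...,2]>225)&(q[...,2]<234)&(abs(q[...,1]+120)<30)&(q[...,0]<0)
    P=q[m]; print(nm,m.sum(),"x",np.percentile(P[:,0],[2,98]),"y",np.percentile(P[:,1],[1,99]),"z",np.median(P[:,2]))
    r=cv2.minAreaRect(P[:,:2].astype(np.float32)); print(r)
```

```text
cam [-77.1    0.06 525.77]
full 107 y@-45 -123.82 slope 0.0111 z 218.61 slope -0.0000 rms 0.5845821111100494 at x=-11: y -123.44 z 218.61; at x=-99: y -124.42 z 218.61
third 390 y@-45 -9.00 slope -0.0009 z 216.97 slope 0.0029 rms 0.6149095199503525 at x=-11: y -9.03 z 217.07; at x=-99: y -8.95 z 216.81
spare 546 y@-45 110.77 slope -0.0049 z 226.67 slope 0.0472 rms 0.5956840043306887 at x=-11: y 110.60 z 228.27; at x=-99: y 111.03 z 224.12
full plate x 72 -9.936545707981157
  y ext -139.2014002955532 -107.89816159473493 ztop 241.30682528017516
  nose minx [-100.43 -100.41 -100.39 -100.38]
third plate x 48 -9.096959116202811
  y ext -24.77334784176155 6.952363615495723 ztop 239.37363984698666
  nose minx [-101.09 -101.01 -101.   -100.88]
spare plate x 49 -9.046004143295848
  y ext 94.33004874366412 126.40655837566125 ztop 246.9963062043878
  nose minx [-100.65 -100.64 -100.5  -100.4 ]
green 523 x [-69.04 -56.55] y [-137.8  -107.99] z 228.77506950670102
((-62.76189041137695, -123.30108642578125), (13.184606552124023, 31.374727249145508), 0.06721662729978561)
blue 543 x [-46.92 -33.76] y [-138.42 -108.01] z 228.81362001002176
((-40.295005798339844, -123.40403747558594), (31.853490829467773, 13.900059700012207), 89.5826644897461)
orange 551 x [-28.17 -15.  ] y [-138.72 -107.76] z 228.67348717822932
((-57.4696159362793, -124.35716247558594), (85.88809967041016, 32.048831939697266), 1.465258002281189)
```

Emit:
move_arm(rows=[-21.1, -29.4, -15, 0, 0, 0.0065, 0.3, -21.1, -29.4, -15, 0, 0, 0, 0.3, -21.1, -29.4, -15, 0, 0, 0, 0.3, -21.2, -29.3, -15, 0, 0, 0, 0.3, 0, 0, -25, 0, 0, 0, 0.3, 0, 0, -20, 0, 0, 0, 0.3, 0, 0, 0, 0, 0, 0, 0.3])

```text
time: 5.05
position: [0.541, -0.1194, 0.2545]
tool_rot: [0.047, 0.999, 0.001, -0.004]
ft_force: [0.1, 0.3, 0.7]
grip_width: 0.0609
```

Run:
```python
from h import *
d,o=wshot("w3"); print(o["time"],o["position"],o["tool_rot"],o["grip_width"])
```

```text
5.05 [ 0.5409629  -0.11939374  0.25448084] [ 0.04675402  0.99889646  0.00136407 -0.00424912] 0.060944399900104536
```

View pics/w3.png

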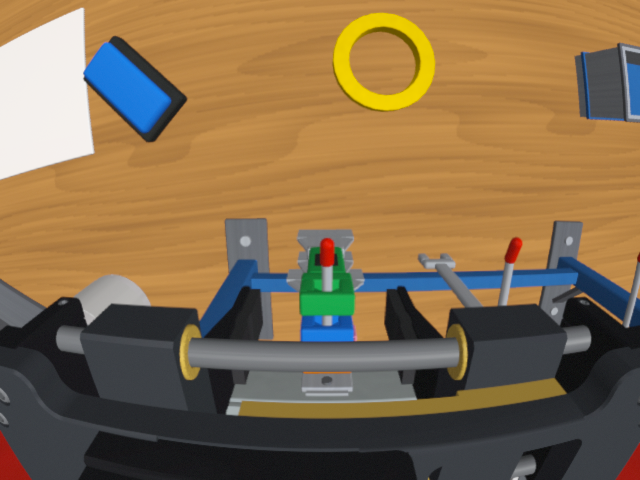

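Run:
```python
from h import *
o=robot.get_obs(); print(o["time"],o["position"],o["joint_velocities"])
d=load("w3"); C=wcloud(d); q=torack(C); ok=d["z_map"]>0
col=d["color"].astype(int);R,G,B=col[...,0],col[...,1],col[...,2]
for nm,mm in [("green",(G>100)&(R<80)&(G>B+40)),("blue",(B>140)&(R<90)&(G<160)&(B>G+40))]:
    m=ok&mm&(q[...,2]>225)&(q[...,2]<234)&(abs(q[...,1]+120)<30)&(q[...,0]<0)
    P=q[m]; print(nm,m.sum(),"x",np.percentile(P[:,0],[2,98]),"y",np.percentile(P[:,1],[1,99]),"z",np.median(P[:,2]))
```

```text
5.1 [ 0.54262573 -0.11960414  0.256223  ] [ 1.66684085e-02 -2.30870734e-02 -6.02400107e-02  2.23383396e-03
  3.15023898e-03 -5.95790226e-05]
green 1195 x [-69.46435635 -57.15963413] y [-139.24153337 -109.21650454] z 228.75512850789647
blue 734 x [-47.38371293 -39.41412596] y [-139.32121437 -109.20532753] z 228.50071054592127
```

Emit:
move_arm(rows=[4.5, 0, -15, 0, 0, 0, 0.3, 0, 0, -20, 0, 0, 0, 0.3, 0, 0, -15, 0, 0, 0, 0.3, 0, 0, -10, 0, 0, 0, 0.3, 0, 0, 0, 0, 0, 0, 0.3, 0, 0, 0, 0, 0, 0, 0.3, 0, 0, 0, 0, 0, 0, 0.3])

```text
time: 5.8
position: [0.5505, -0.1195, 0.1987]
tool_rot: [0.045, 0.999, -0.0, 0.001]
ft_force: [0.1, -0.5, 0.6]
grip_width: 0.0611
```

```bash
cat > st.py <<'E'
from h import *
np.set_printoptions(precision=4,suppress=True)
o=robot.get_obs(); p=o["position"]; z=Ro.from_quat(o["tool_rot"]).as_matrix()
print("t",o["time"],"pos",p*1e3,"rack",torack(p),"yaw",np.degrees(np.arctan2(z[1,0],z[0,0])),"axis",z[:,2],"F",o["ft_force"],"Frack",[o["ft_force"]@EX,o["ft_force"]@EY],"M",o["moment"],"w",o["grip_width"]*1e3,"v",np.abs(o["joint_velocities"]).max())
E
python3 st.py
```

```text
t 5.8 pos [ 550.4781 -119.5382  198.7224] rack [ -66.6147 -123.5721  198.7224] yaw 174.82653325054565 axis [ 0.0021 -0.001  -1.    ] F [ 0.0848 -0.456   0.5943] Frack [np.float64(0.1256903028561886), np.float64(-0.44644751638315766)] M [ 0.0839 -0.1508 -0.0283] w 61.051067170373884 v 0.001709275650360176
```

Emit:
move_arm(rows=[0, 0, -6.7, 0, 0, 0, 0.3, 0, 0, 0, 0, 0, 0, 0.3, 0, 0, 0, 0, 0, 0, 0.55, 0, 0, 0, 0, 0, 0, 0.6, 0, 0, 0, 0, 0, 0, 0.7, 0, 0, 0, 0, 0, 0, 1, 0, 0, 0, 0, 0, 0, 1, 0, 0, 0, 0, 0, 0, 1], grip_force=15)

```text
time: 6.6
position: [0.5498, -0.1191, 0.1909]
tool_rot: [0.045, 0.999, 0.0, 0.0]
ft_force: [0.4, 0.9, -0.4]
grip_width: 0.0316
```

```bash
python3 st.py
```

```text
t 6.6 pos [ 549.8215 -119.1036  190.8714] rack [ -67.308  -123.1986  190.8714] yaw 174.82270082109937 axis [ 0.0001  0.0001 -1.    ] F [ 0.4218  0.8837 -0.395 ] Frack [np.float64(0.3400829398733), np.float64(0.9182045169966369)] M [ 0.1835 -0.1792 -0.0309] w 31.61754629295506 v 0.0018960139190896614
```

Emit:
move_arm(rows=[0, 0, 2.5, 0, 0, 0, 1, 0, 0, 2.5, 0, 0, 0, 1, 0, 0, 2.5, 0, 0, 0, 1, 0, 0, 0, 0, 0, 0, 1, 0, 0, 0, 0, 0, 0, 1])

```text
time: 7.1
position: [0.5498, -0.1192, 0.1984]
tool_rot: [0.045, 0.999, -0.0, 0.0]
ft_force: [-0.5, 0.0, -1.0]
grip_width: 0.0319
```

```bash
python3 st.py
```

```text
t 7.1 pos [ 549.7872 -119.1792  198.434 ] rack [ -67.3353 -123.277   198.434 ] yaw 174.8267198264306 axis [ 0.0001 -0.0001 -1.    ] F [-0.4818  0.031  -1.0097] Frack [np.float64(-0.4826605928524666), np.float64(-0.012759107796886885)] M [ 0.1126 -0.1323  0.0132] w 31.85165826016634 v 0.0055038327906931335
```

Emit:
move_arm(rows=[-5, 0.45, 0, 0, 0, 0, 1, -5, 0.45, 0, 0, 0, 0, 1, -5, 0.45, 0, 0, 0, 0, 1, -5, 0.45, 0, 0, 0, 0, 1, -5, 0.45, 0, 0, 0, 0, 1])

```text
time: 7.6
position: [0.5242, -0.1168, 0.1983]
tool_rot: [0.045, 0.999, 0.0, -0.0]
ft_force: [-0.3, -0.3, -2.0]
grip_width: 0.0316
```

```bash
python3 st.py
```

```text
t 7.6 pos [ 524.1827 -116.8382  198.3482] rack [ -93.0466 -123.2622  198.3482] yaw 174.82435054829443 axis [-0.0002  0.     -1.    ] F [-0.3217 -0.3177 -2.0398] Frack [np.float64(-0.29161721613255787), np.float64(-0.3455116992994858)] M [ 0.0962 -0.146   0.0397] w 31.63060745057481 v 0.1220922318408183
```

Emit:
move_arm(rows=[-5, 0.45, 0, 0, 0, 0, 1, -5, 0.45, 0, 0, 0, 0, 1, -5, 0.45, 0, 0, 0, 0, 1])

```text
time: 7.9
position: [0.5094, -0.1155, 0.1984]
tool_rot: [0.045, 0.999, -0.0, 0.0]
ft_force: [-0.3, 0.4, -1.6]
grip_width: 0.0319
```

```bash
python3 st.py
```

```text
t 7.9 pos [ 509.3829 -115.539   198.3929] rack [-107.9032 -123.3074  198.3929] yaw 174.82520671556426 axis [ 0.0001 -0.     -1.    ] F [-0.3106  0.362  -1.5866] Frack [np.float64(-0.3420378034238536), np.float64(0.3324159632869941)] M [ 0.0398 -0.1104 -0.0345] w 31.857531320499746 v 0.11939356635287952
```

Emit:
move_arm(rows=[-12, 1.1, 0, 0, 0, 0, 1, -12, 1.1, 0, 0, 0, 0, 1, -10, 5, 0.5, 0, 0, 0, 1, 2.5, 22, 0.5, 0, 0, 0, 1, 2.5, 30, 0.5, 0, 0, 0, 1, 2.5, 30, 0.5, 0, 0, 0, 1, 2.5, 30, 0.5, 0, 0, 0, 1, 2.5, 30, 0.5, 0, 0, 0, 1, 2.5, 30, 0.5, 0, 0, 0, 1, 2.5, 30, 0.5, 0, 0, 0, 1, 2.5, 20, 0.5, 0, 0, 0, 1, 0, 5, 0, 0, 0, 0, 1])

```text
time: 9.1
position: [0.4951, 0.1206, 0.203]
tool_rot: [0.044, 0.999, 0.0, 0.0]
ft_force: [0.2, -0.7, -0.7]
grip_width: 0.0317
```

```bash
python3 st.py
```

```text
t 9.1 pos [495.111  120.5639 203.0104] rack [-143.4783  110.5358  203.0104] yaw 174.98198417032523 axis [ 0.0003  0.0005 -1.    ] F [ 0.2076 -0.6927 -0.6723] Frack [np.float64(0.2694301447793416), np.float64(-0.6710657373117064)] M [ 0.0737 -0.1759  0.0105] w 31.72870727749814 v 0.0786254132357524
```

Emit:
move_arm(rows=[9, -0.5, 0, 0, 0, 0, 1, 8, -0.5, 0, 0, 0, 0, 1, 0, 0, 0, 0, 0, 0, 1, 0, 0, 0, 0, 0, 0, 1])

```text
time: 9.5
position: [0.5131, 0.1166, 0.2027]
tool_rot: [0.046, 0.999, -0.0, -0.0]
ft_force: [-0.0, 0.1, -2.0]
grip_width: 0.0322
```

```bash
python3 st.py
python3 - <<'E'
from h import *
d,o=wshot("w4")
C=wcloud(d); q=torack(C); ok=d["z_map"]>0
col=d["color"].astype(int);R,G,B=col[...,0],col[...,1],col[...,2]
m=ok&(G>100)&(R<80)&(G>B+40)&(q[...,2]>225)&(abs(q[...,1]-110)<30); P=q[m]; print("green",m.sum(),np.percentile(P,[2,50,98],axis=0))
m=ok&(R>150)&(G<60)&(B<60)&(abs(q[...,1]-110)<30)&(q[...,2]>200); P=q[m]; print("red",m.sum(),np.percentile(P,[2,50,98],axis=0) if m.any() else 0)
E
```

```text
t 9.5 pos [513.1075 116.589  202.6941] rack [-125.196   108.2056  202.6941] yaw 174.73369070956196 axis [-0.0004 -0.0002 -1.    ] F [-0.0499  0.0716 -2.0068] Frack [np.float64(-0.05622021961997221), np.float64(0.06679582025474955)] M [ 0.0849 -0.0996 -0.0161] w 32.22003930627863 v 0.01528385378619821
green 930 [[-127.9918289    91.12762354  225.34786555]
 [-127.15156119  106.67578546  233.15577417]
 [-125.86388382  121.58701506  238.94262474]]
red 349 [[-101.22461395  107.57286887  227.83564128]
 [ -96.61142367  110.74696731  230.89258683]
 [ -85.60650007  114.02288754  233.46911074]]
```

View pics/w4.png

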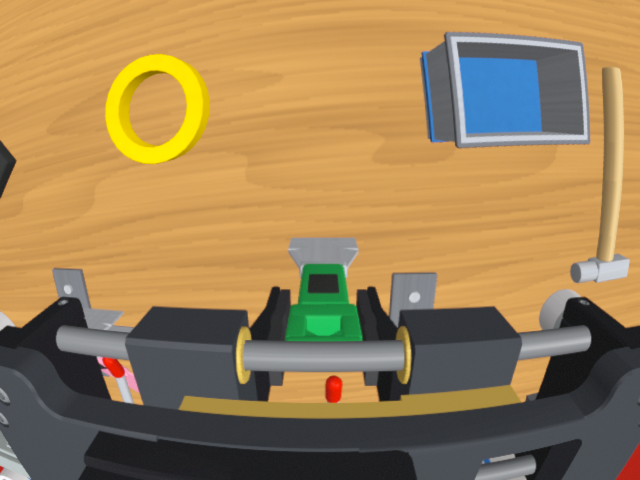

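Run:
```python
from h import *
np.set_printoptions(precision=2,suppress=True,linewidth=150)
d=load("w4");C=wcloud(d); q=torack(C); ok=d["z_map"]>0
col=d["color"].astype(int);R,G,B=col[...,0],col[...,1],col[...,2]
m=ok&(G>80)&(R<90)&(G>B+40)&(q[...,2]>200)&(abs(q[...,1]-110)<30); P=q[m]
for z in range(224,244,2):
    s=P[(P[:,2]>=z)&(P[:,2]<z+2)]
    if len(s): print(z,len(s),s[:,0].min(),s[:,0].max(),"y",s[:,1].min(),s[:,1].max())
print(wT(d)[:3,3], torack(wT(d)[:3,3]))
a=cv2.imread("pics/w4.png")[230:440,220:440]; cv2.imwrite("pics/w4c.png",cv2.resize(a,None,fx=2.8,fy=2.8,interpolation=2))
```

```text
224 82 -128.00181167172656 -124.0080912883929 y 90.6806649717326 121.91016316193772
226 81 -128.12441867728296 -123.97654105445582 y 90.76085354702417 122.62224465230116
228 123 -128.0733721226105 -125.44190643117298 y 90.94452242450974 122.4831405749716
230 142 -128.213663070971 -122.2621334385975 y 90.67855825487092 122.9230226618129
232 131 -128.0206139354357 -125.76855418694399 y 90.54589328573911 122.05662963954973
234 145 -128.07709705251963 -125.44863284323112 y 90.67557810688645 122.24050725689537
236 184 -127.95268791178319 -126.06547471632648 y 90.82242049758138 121.78399222968397
238 88 -128.12252281624896 -126.86386318318277 y 90.98384074043527 121.16257068227266
[0.43 0.12 0.37] [-207.78  106.53  365.29]
```

View pics/w4c.png

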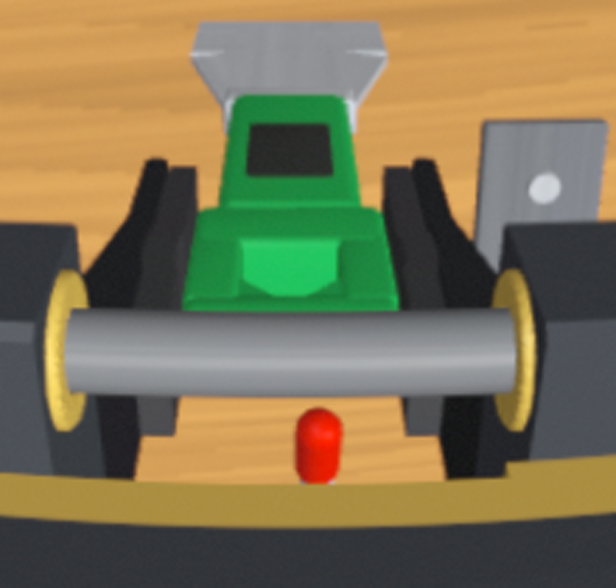

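Emit:
move_arm(rows=[0.3, 3.8, 1, 0, 0, 0, 1, 5, -0.45, 0, 0, 0, 0, 1, 5, -0.45, 0, 0, 0, 0, 1, 0, 0, 0, 0, 0, 0, 1])

```text
time: 9.95
position: [0.5243, 0.1204, 0.204]
tool_rot: [0.045, 0.999, -0.0, 0.001]
ft_force: [-0.2, 0.1, -1.8]
grip_width: 0.0319
```

```bash
python3 st.py
```

```text
t 9.95 pos [524.3469 120.4315 204.0227] rack [-114.3503  113.0492  204.0227] yaw 174.8256143886066 axis [ 0.0016 -0.0001 -1.    ] F [-0.2028  0.1204 -1.7737] Frack [np.float64(-0.21281411286901764), np.float64(0.10157314177389522)] M [ 0.1223 -0.1529 -0.0154] w 31.93480308547867 v 0.01899657867081412
```

Emit:
move_arm(rows=[3, -1.2, 0, 0, 0, 0, 1, 3, -0.3, 0, 0, 0, 0, 1, 3, -0.3, 0, 0, 0, 0, 1])

```text
time: 10.25
position: [0.5323, 0.1187, 0.2038]
tool_rot: [0.045, 0.999, -0.0, -0.0]
ft_force: [0.2, 0.6, -0.9]
grip_width: 0.0322
```

```bash
python3 st.py
```

```text
t 10.25 pos [532.3225 118.6628 203.8197] rack [-106.2474  112.0094  203.8197] yaw 174.82562146185657 axis [-0. -0. -1.] F [ 0.167   0.5796 -0.9406] Frack [np.float64(0.11384309548950222), np.float64(0.5923690590768723)] M [ 0.0763 -0.1762  0.0603] w 32.20985153526509 v 0.07070044530764222
```

Emit:
move_arm(rows=[4, -0.36, 0, 0, 0, 0, 1, 4, -0.36, 0.2, 0, 0, 0, 1, 4, -0.36, 0.2, 0, 0, 0, 1, 0, 0, 0, 0, 0, 0, 1])

```text
time: 10.65
position: [0.545, 0.1175, 0.2043]
tool_rot: [0.045, 0.999, 0.0, 0.0]
ft_force: [-0.2, -0.2, -0.9]
grip_width: 0.0314
```

```bash
python3 st.py
```

```text
t 10.65 pos [544.9653 117.5395 204.3296] rack [-93.5549 112.0345 204.3296] yaw 174.81767989393114 axis [ 0.001 -0.    -1.   ] F [-0.1905 -0.227  -0.8717] Frack [np.float64(-0.16916447468690538), np.float64(-0.2432612894361909)] M [ 0.0806 -0.115   0.0159] w 31.41649175810141 v 0.017660370855399173
```

Emit:
move_arm(rows=[5, -0.45, 0.2, 0, 0, 0, 1, 5, -0.45, 0.2, 0, 0, 0, 1, 5, -0.45, 0, 0, 0, 0, 1, 5, -0.45, 0, 0, 0, 0, 1, 5, -0.45, 0, 0, 0, 0, 1, 5, -0.45, 0, 0, 0, 0, 1, 5, -0.45, 0, 0, 0, 0, 1, 5, -0.45, 0, 0, 0, 0, 1, 5, -0.45, 0, 0, 0, 0, 1, 5, -0.45, 0, 0, 0, 0, 1, 5, -0.45, 0, 0, 0, 0, 1])

```text
time: 11.75
position: [0.5995, 0.1127, 0.2046]
tool_rot: [0.045, 0.999, 0.0, -0.0]
ft_force: [0.5, 0.3, -1.4]
grip_width: 0.0318
```

```bash
python3 st.py
```

```text
t 11.75 pos [599.4888 112.6668 204.6125] rack [-38.8141 112.1149 204.6125] yaw 174.8261933490051 axis [-0.0001  0.     -1.    ] F [ 0.4741  0.2562 -1.4153] Frack [np.float64(0.4489419267214582), np.float64(0.2980217833961406)] M [ 0.0906 -0.0809 -0.0014] w 31.814721633098593 v 0.12423599559080631
```

Emit:
move_arm(rows=[4, -0.36, 0, 0, 0, 0, 1, 4, -0.36, 0, 0, 0, 0, 1, 4, -0.36, 0, 0, 0, 0, 1, 2, -0.18, 0, 0, 0, 0, 1, 0, 0, 0, 0, 0, 0, 1, 0, 0, 0, 0, 0, 0, 1])

```text
time: 12.35
position: [0.6129, 0.1114, 0.2045]
tool_rot: [0.045, 0.999, -0.0, -0.0]
ft_force: [0.3, -0.1, -1.6]
grip_width: 0.0318
```

```bash
python3 st.py
```

```text
t 12.35 pos [612.8934 111.44   204.5478] rack [-25.3534 112.1059 204.5478] yaw 174.82394584758813 axis [-0.0005  0.     -1.    ] F [ 0.3492 -0.0563 -1.6203] Frack [np.float64(0.3528198028712931), np.float64(-0.024506587225864088)] M [ 0.0893 -0.0821 -0.0507] w 31.806040658057164 v 0.004062772067442863
```

Emit:
move_arm(rows=[1, -0.09, 0, 0, 0, 0, 1, 1, -0.09, 0, 0, 0, 0, 1, 1, -0.09, 0, 0, 0, 0, 1, 0.5, 0, 0, 0, 0, 0, 1, 0, 0, 0, 0, 0, 0, 1])

```text
time: 12.85
position: [0.6167, 0.1112, 0.2046]
tool_rot: [0.045, 0.999, -0.0, 0.0]
ft_force: [0.0, 0.1, -1.6]
grip_width: 0.0319
```

```bash
python3 st.py
```

```text
t 12.85 pos [616.6787 111.1553 204.6303] rack [-21.558  112.1648 204.6303] yaw 174.82649581367443 axis [ 0.0001 -0.     -1.    ] F [ 0.0488  0.0553 -1.5594] Frack [np.float64(0.04357468219545352), np.float64(0.05948504200069802)] M [ 0.1072 -0.1723 -0.019 ] w 31.855391641345967 v 0.0018788329590950204
```

Emit:
move_arm(rows=[0.5, 0, 0, 0, 0, 0, 1, 0.5, 0, 0, 0, 0, 0, 1, 0, 0, 0, 0, 0, 0, 1])

```text
time: 13.15
position: [0.6173, 0.1112, 0.2046]
tool_rot: [0.045, 0.999, -0.0, -0.0]
ft_force: [-0.7, 0.3, -1.0]
grip_width: 0.0319
```

Emit:
move_arm(rows=[0.5, 0, 0, 0, 0, 0, 1, 0, 0, 0, 0, 0, 0, 1])

```text
time: 13.35
position: [0.6173, 0.1112, 0.2045]
tool_rot: [0.045, 0.999, -0.0, -0.001]
ft_force: [-1.7, -0.9, -0.1]
grip_width: 0.0318
```

```bash
python3 st.py
```

```text
t 13.35 pos [617.3115 111.1988 204.5442] rack [-20.9316 112.2654 204.5442] yaw 174.82715958122458 axis [-0.0018 -0.     -1.    ] F [-1.6622 -0.9096 -0.0808] Frack [np.float64(-1.5730497282468117), np.float64(-1.0562325903748833)] M [ 0.0563  0.3073 -0.0366] w 31.77591885014815 v 0.002749611074961137
```

Run:
```python
from h import *
d=load("w2");C=wcloud(d); q=torack(C); ok=d["z_map"]>0
col=d["color"].astype(int);R,G,B=col[...,0],col[...,1],col[...,2]
m=ok&(B>110)&(R<90)&(B>G+30)&(abs(q[...,1]-50)<35)&(q[...,2]<180); print(m.sum(),np.percentile(q[m],[2,50,98],axis=0))
```

```text
698 [[-9.57739494 17.07553159 52.94267368]
 [-2.70903917 49.19463791 60.08818548]
 [ 5.17204968 83.67137983 61.81037052]]
```

Emit:
move_arm(rows=[0, 0, -1.2, 0, 0, 0, 1, 0, 0, -1.2, 0, 0, 0, 1, 0, 0, -1.2, 0, 0, 0, 1, 0, 0, 0, 0, 0, 0, 1])

```text
time: 13.75
position: [0.6173, 0.1113, 0.2006]
tool_rot: [0.045, 0.999, 0.0, -0.001]
ft_force: [-3.7, -0.1, -0.9]
grip_width: 0.0315
```

Emit:
move_arm(rows=[0, 0, -0.5, 0, 0, 0, 1, 0, 0, -0.5, 0, 0, 0, 1, 0, 0, 0, 0, 0, 0, 1])

```text
time: 14.05
position: [0.6173, 0.1113, 0.2004]
tool_rot: [0.045, 0.999, 0.0, -0.001]
ft_force: [-5.3, -0.7, 2.8]
grip_width: 0.0313
```

```bash
python3 st.py
```

```text
t 14.05 pos [617.3439 111.3078 200.3588] rack [-20.9093 112.3769 200.3588] yaw 174.83136229473246 axis [-0.0015  0.0001 -1.    ] F [-5.3201 -0.6549  2.8338] Frack [np.float64(-5.239045505502395), np.float64(-1.1335837944685887)] M [ 0.1313  0.726  -0.0355] w 31.326768331988205 v 0.0012114256176620345
```

Emit:
move_arm(rows=[-0.8, 0.05, 0.7, 0, 0, 0, 1, 0, 0, 0, 0, 0, 0, 1, 0, 0, 0, 0, 0, 0, 0.6, 0, 0, 0, 0, 0, 0, 0.4, 0, 0, 0, 0, 0, 0, 0.35, 0, 0, 0, 0, 0, 0, 0.35])

```text
time: 14.65
position: [0.6181, 0.1111, 0.2011]
tool_rot: [0.045, 0.999, -0.0, 0.001]
ft_force: [-0.5, 0.3, 0.2]
grip_width: 0.0505
```

```bash
python3 st.py
```

```text
t 14.65 pos [618.0985 111.1077 201.0983] rack [-20.1396 112.2459 201.0983] yaw 174.8232893139416 axis [ 0.0018 -0.0001 -1.    ] F [-0.5176  0.3427  0.1592] Frack [np.float64(-0.5464697777170227), np.float64(0.2945018293176791)] M [ 0.0591 -0.1486 -0.0534] w 50.50196231620005 v 0.005161117616429899
```

Emit:
move_arm(rows=[0, 0, 20, 0, 0, 0, 0.35, 0, 0, 30, 0, 0, 0, 0.35, 0, 0, 30, 0, 0, 0, 0.35, 2, -25, 30, 0, 0, 0, 0.35, 3, -35, 25, 0, 0, 0, 0.35, 3, -35, 20, 0, 0, 0, 0.35, 3, -15, 5, 0, 0, 0, 0.35, 0, 0, 0, 0, 0, 0, 0.35])

```text
time: 15.45
position: [0.6292, -0.0007, 0.3614]
tool_rot: [0.047, 0.999, -0.0, 0.001]
ft_force: [-0.2, -0.3, 0.2]
grip_width: 0.0566
```

```bash
cat > an.py <<'E'
from h import *
import sys
np.set_printoptions(precision=2,suppress=True,linewidth=150)
n=sys.argv[1]; d,o=wshot(n); print(o["time"],o["position"],np.abs(o["joint_velocities"]).max())
C=wcloud(d); q=torack(C); ok=d["z_map"]>0
col=d["color"].astype(int);R,G,B=col[...,0],col[...,1],col[...,2]
for yc in (-122,112):
  for nm,mm in [("green",(G>100)&(R<80)&(G>B+40)),("blue",(B>140)&(R<90)&(G<160)&(B>G+40)),("orange",(R>180)&(G>70)&(G<180)&(B<90)),("red",(R>150)&(G<60)&(B<60))]:
    m=ok&mm&(q[...,2]>215)&(q[...,2]<250)&(abs(q[...,1]-yc)<28)&(q[...,0]<0)
    if m.sum()<20: continue
    zt=np.percentile(q[m][:,2],97); m&=q[...,2]>zt-3
    P=q[m]; print(yc,nm,m.sum(),"x",np.percentile(P[:,0],[2,98]),"y",np.percentile(P[:,1],[1,99]),"z",np.median(P[:,2]))
E
python3 an.py w5
```

```text
15.45 [ 0.63 -0.    0.36] 0.05576933801392994
-122 blue 496 x [-46.46 -33.96] y [-138.29 -108.36] z 228.8621807285718
-122 orange 490 x [-27.88 -15.26] y [-138.9 -108.6] z 228.77696147746573
-122 red 63 x [-100.18  -90.52] y [-126.15 -119.76] z 226.50967056675375
112 green 524 x [-22.8  -10.22] y [ 95.  125.2] z 238.36857868047503
112 orange 19 x [-100.69  -85.59] y [107.03 114.45] z 230.92651086933202
112 red 77 x [-99.64 -88.6 ] y [107.34 113.13] z 232.01472387090695
```

View pics/w5.png

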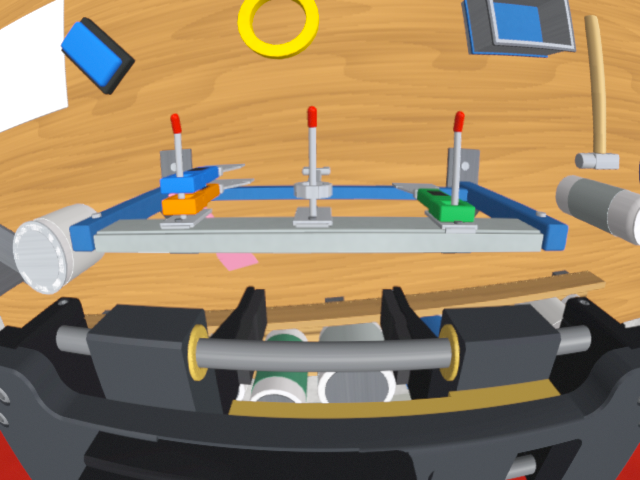

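```bash
python3 st.py
```

```text
t 15.5 pos [628.1897   1.0291 360.0707] rack [ -0.1304   3.5318 360.0707] yaw 174.72592136606872 axis [-0.0006  0.0012 -1.    ] F [-0.2088  0.0387 -0.0588] Frack [np.float64(-0.21147049829184764), np.float64(0.01969347957592846)] M [ 0.1364 -0.103   0.0512] w 56.50430146577181 v 0.03647033979221156
```

Emit:
move_arm(rows=[-14, -30.5, -15, 0, 0, 0, 0.35, -14, -30.5, -15, 0, 0, 0, 0.35, -14, -30.5, -15, 0, 0, 0, 0.35, -14, -30.8, -15, 0, 0, 0, 0.35, 0, 0, -20, 0, 0, 0, 0.35, 0, 0, -20, 0, 0, 0, 0.35, 0, 0, -20, 0, 0, 0, 0.35, 0, 0, 0, 0, 0, 0, 0.35, 0, 0, 0, 0, 0, 0, 0.35])

```text
time: 16.4
position: [0.5718, -0.1194, 0.2397]
tool_rot: [0.044, 0.999, 0.001, -0.001]
ft_force: [0.8, -0.5, 1.6]
grip_width: 0.0561
```

```bash
python3 st.py
```

```text
t 16.4 pos [ 571.8458 -119.4303  239.7167] rack [ -45.3445 -121.5313  239.7167] yaw 174.9138552412016 axis [-0.0025  0.0016 -1.    ] F [ 0.8472 -0.5404  1.5598] Frack [np.float64(0.8926181660251609), np.float64(-0.46158249527106676)] M [ 0.0455 -0.175  -0.0141] w 56.05908592192878 v 0.03469849143780512
```

Emit:
move_arm(rows=[0.5, -1.8, -15, 0, 0, 0, 0.35, 0, 0, -15, 0, 0, 0, 0.35, 0, 0, -12, 0, 0, 0, 0.35, 0, 0, -6.5, 0, 0, 0, 0.35, 0, 0, 0, 0, 0, 0, 0.35, 0, 0, 0, 0, 0, 0, 0.35])

```text
time: 17.0
position: [0.5732, -0.1229, 0.1927]
tool_rot: [0.045, 0.999, -0.0, 0.0]
ft_force: [0.9, -0.1, -0.8]
grip_width: 0.0566
```

```bash
python3 st.py
```

```text
t 17.0 pos [ 573.2064 -122.9032  192.732 ] rack [ -43.6753 -124.8669  192.732 ] yaw 174.83276986096553 axis [ 0.0009 -0.0003 -1.    ] F [ 0.9019 -0.0867 -0.7516] Frack [np.float64(0.9060503077259731), np.float64(-0.004744744525228402)] M [ 0.1177 -0.1352  0.0062] w 56.608000581486856 v 0.006463397375894883
```

Emit:
move_arm(rows=[-0.7, 1.6, -1.7, 0, 0, 0, 0.35, 0, 0, 0, 0, 0, 0, 0.35, 0, 0, 0, 0, 0, 0, 0.35])

```text
time: 17.3
position: [0.5722, -0.1213, 0.1909]
tool_rot: [0.045, 0.999, -0.0, 0.0]
ft_force: [0.9, 1.1, -0.3]
grip_width: 0.0564
```

```bash
python3 st.py
```

```text
t 17.3 pos [ 572.1969 -121.2772  190.9119] rack [ -44.8277 -123.3389  190.9119] yaw 174.83207034636004 axis [ 0.0005 -0.0003 -1.    ] F [ 0.934   1.1138 -0.3444] Frack [np.float64(0.8293737825252383), np.float64(1.193697603913983)] M [ 0.0846 -0.1403 -0.0301] w 56.39594270975878 v 0.0022302749483714577
```

Good. Close, then lift 7.5 mm.

Emit:
move_arm(rows=[0, 0, 0, 0, 0, 0, 0.58, 0, 0, 0, 0, 0, 0, 0.62, 0, 0, 0, 0, 0, 0, 0.7, 0, 0, 0, 0, 0, 0, 1, 0, 0, 0, 0, 0, 0, 1, 0, 0, 0, 0, 0, 0, 1], grip_force=15)

```text
time: 17.9
position: [0.5721, -0.1212, 0.1906]
tool_rot: [0.045, 0.999, 0.0, 0.0]
ft_force: [-0.3, 0.7, -0.0]
grip_width: 0.0315
```

```bash
python3 st.py
```

```text
t 17.9 pos [ 572.0986 -121.2417  190.556 ] rack [ -44.9288 -123.3125  190.556 ] yaw 174.82352987936994 axis [ 0.      0.0001 -1.    ] F [-0.2708  0.6753 -0.0401] Frack [np.float64(-0.3308042033707234), np.float64(0.6480664748637321)] M [ 0.2276 -0.1335  0.0063] w 31.508692334173666 v 0.002025629605687921
```

Emit:
move_arm(rows=[0, 0, 2.5, 0, 0, 0, 1, 0, 0, 2.5, 0, 0, 0, 1, 0, 0, 2.5, 0, 0, 0, 1, 0, 0, 0, 0, 0, 0, 1, 0, 0, 0, 0, 0, 0, 1])

```text
time: 18.4
position: [0.5721, -0.1213, 0.1982]
tool_rot: [0.045, 0.999, -0.0, 0.0]
ft_force: [0.3, 0.5, -0.7]
grip_width: 0.0322
```

```bash
python3 st.py
```

```text
t 18.4 pos [ 572.1405 -121.3283  198.1964] rack [ -44.8792 -123.3949  198.1964] yaw 174.82716604111297 axis [ 0.0003 -0.0001 -1.    ] F [ 0.2779  0.5479 -0.6662] Frack [np.float64(0.22722802959496574), np.float64(0.5707557054352765)] M [ 0.07   -0.163   0.0045] w 32.19585128957193 v 0.002880471839505947
```

Emit:
move_arm(rows=[-7, 0.63, 0, 0, 0, 0, 1, -7, 0.63, 0, 0, 0, 0, 1, -7, 0.63, 0, 0, 0, 0, 1, -7, 0.63, 0, 0, 0, 0, 1, -7, 0.63, 0, 0, 0, 0, 1, -5, 0.45, 0, 0, 0, 0, 1])

```text
time: 19.0
position: [0.5312, -0.1175, 0.1981]
tool_rot: [0.045, 0.999, 0.0, -0.0]
ft_force: [0.1, -0.2, -0.7]
grip_width: 0.0321
```

Emit:
move_arm(rows=[-5, 0.45, 0, 0, 0, 0, 1, -5, 0.45, 0, 0, 0, 0, 1, -5, 0.45, 0, 0, 0, 0, 1])

```text
time: 19.3
position: [0.5168, -0.1163, 0.1981]
tool_rot: [0.045, 0.999, -0.0, 0.0]
ft_force: [0.6, -0.2, -0.7]
grip_width: 0.032
```

```bash
python3 st.py
```

```text
t 19.3 pos [ 516.7864 -116.3298  198.0849] rack [-100.4586 -123.4251  198.0849] yaw 174.82735479550985 axis [ 0.0002 -0.0001 -1.    ] F [ 0.5627 -0.1723 -0.7067] Frack [np.float64(0.5759562978781585), np.float64(-0.12070327307878938)] M [ 0.1228 -0.1049 -0.0338] w 32.026907229327854 v 0.12216377302101741
```

Emit:
move_arm(rows=[-14, 1.3, 0, 0, 0, 0, 1, -14, 1.3, 0, 0, 0, 0, 1, -14, 3, 0.5, 0, 0, 0, 1, 2.5, 22, 0.7, 0, 0, 0, 1, 2.5, 30, 0.7, 0, 0, 0, 1, 2.5, 30, 0.7, 0, 0, 0, 1, 2.5, 30, 0.7, 0, 0, 0, 1, 2.5, 30, 0.7, 0, 0, 0, 1, 2.5, 30, 0.7, 0, 0, 0, 1, 2.5, 30, 0.5, 0, 0, 0, 1, 2.5, 20, 0.3, 0, 0, 0, 1, 0.6, 10.6, 0, 0, 0, 0, 1])

```text
time: 20.5
position: [0.4957, 0.1234, 0.2037]
tool_rot: [0.044, 0.999, 0.0, 0.0]
ft_force: [-0.4, -1.1, -0.8]
grip_width: 0.0317
```

Emit:
move_arm(rows=[9, -0.8, 0, 0, 0, 0, 1, 9, -0.8, 0, 0, 0, 0, 1, 0, 0, 0, 0, 0, 0, 1, 0, 0, 0, 0, 0, 0, 1])

```text
time: 20.9
position: [0.5141, 0.1192, 0.2034]
tool_rot: [0.046, 0.999, -0.0, -0.0]
ft_force: [-0.5, -0.1, 0.3]
grip_width: 0.0319
```

```bash
python3 st.py
```

```text
t 20.9 pos [514.089  119.1521 203.3551] rack [-124.4505  110.8469  203.3551] yaw 174.72892034108202 axis [-0.0004 -0.0002 -1.    ] F [-0.5475 -0.1285  0.31  ] Frack [np.float64(-0.5336157108924067), np.float64(-0.17750898656091135)] M [ 0.1226 -0.1335 -0.0339] w 31.932988158347158 v 0.016388897548753424
```

Emit:
move_arm(rows=[5, -0.45, 0, 0, 0, 0, 1, 5, -0.45, 0.2, 0, 0, 0, 1, 3, -0.27, 0.2, 0, 0, 0, 1])

```text
time: 21.2
position: [0.5274, 0.1187, 0.2041]
tool_rot: [0.045, 0.999, 0.0, 0.0]
ft_force: [-0.4, -0.0, -0.6]
grip_width: 0.0316
```

```bash
python3 st.py
```

```text
t 21.2 pos [527.447  118.7488 204.0531] rack [-111.1107  111.6539  204.0531] yaw 174.79632675670845 axis [ 0.0007 -0.     -1.    ] F [-0.437  -0.0093 -0.5715] Frack [np.float64(-0.43437725207128874), np.float64(-0.04883075038584003)] M [ 0.1029 -0.1987 -0.0011] w 31.648542101395574 v 0.06505457894284539
```

Emit:
move_arm(rows=[3, -0.27, 0, 0, 0, 0, 1, 3, -0.27, 0, 0, 0, 0, 1, 3, -0.27, 0, 0, 0, 0, 1])

```text
time: 21.5
position: [0.5359, 0.1183, 0.2039]
tool_rot: [0.045, 0.999, -0.0, -0.0]
ft_force: [-0.5, 0.3, -0.9]
grip_width: 0.0317
```

```bash
python3 st.py
```

```text
t 21.5 pos [535.8701 118.3104 203.913 ] rack [-102.6825  111.9794  203.913 ] yaw 174.8344593748567 axis [-0.0001 -0.     -1.    ] F [-0.5141  0.3103 -0.9155] Frack [np.float64(-0.540082575639736), np.float64(0.26248884368985703)] M [ 0.108  -0.1556 -0.0333] w 31.73628612328246 v 0.06949987948911794
```

Emit:
move_arm(rows=[4, -0.36, 0.2, 0, 0, 0, 1, 4, -0.36, 0.2, 0, 0, 0, 1, 4, -0.36, 0, 0, 0, 0, 1])

```text
time: 21.8
position: [0.5481, 0.1172, 0.2044]
tool_rot: [0.045, 0.999, 0.0, 0.0]
ft_force: [0.1, 0.1, -1.3]
grip_width: 0.0319
```

Emit:
move_arm(rows=[5, -0.45, 0, 0, 0, 0, 1, 5, -0.45, 0, 0, 0, 0, 1, 5, -0.45, 0, 0, 0, 0, 1, 5, -0.45, 0, 0, 0, 0, 1, 5, -0.45, 0, 0, 0, 0, 1, 5, -0.45, 0, 0, 0, 0, 1, 5, -0.45, 0, 0, 0, 0, 1, 5, -0.45, 0, 0, 0, 0, 1, 2, -0.2, 0, 0, 0, 0, 1, 0, 0, 0, 0, 0, 0, 1])

```text
time: 22.8
position: [0.59, 0.1134, 0.2043]
tool_rot: [0.045, 0.999, -0.0, 0.0]
ft_force: [-1.0, -0.5, -0.2]
grip_width: 0.032
```

```bash
python3 st.py
```

```text
t 22.8 pos [589.998  113.3529 204.2957] rack [-48.3281 111.9395 204.2957] yaw 174.82304320487165 axis [ 0.0001 -0.     -1.    ] F [-1.005  -0.4682 -0.1851] Frack [np.float64(-0.958560712610582), np.float64(-0.5572016889768833)] M [ 0.1516 -0.1047  0.0618] w 31.972769590716855 v 0.015529908597220768
```

Emit:
move_arm(rows=[4, -0.36, -1, 0, 0, 0, 1, 3, -0.27, -1.5, 0, 0, 0, 1, 2, -0.18, -1.5, 0, 0, 0, 1, 0, 0, 0, 0, 0, 0, 1, 0, 0, 0, 0, 0, 0, 1])

```text
time: 23.3
position: [0.5985, 0.1126, 0.2002]
tool_rot: [0.045, 0.999, -0.0, -0.0]
ft_force: [0.2, -0.4, -0.2]
grip_width: 0.0319
```

```bash
python3 st.py
```

```text
t 23.3 pos [598.5415 112.6119 200.175 ] rack [-39.7526 111.9745 200.175 ] yaw 174.8267544428336 axis [-0.0005  0.     -1.    ] F [ 0.2296 -0.4243 -0.2212] Frack [np.float64(0.2670194571856369), np.float64(-0.4017980775149893)] M [ 0.1022 -0.1368  0.0022] w 31.868107972085504 v 0.0031240294488950743
```

4.4 mm to expected contact.

Emit:
move_arm(rows=[1, -0.09, 0, 0, 0, 0, 1, 1, -0.09, 0, 0, 0, 0, 1, 1, -0.09, 0, 0, 0, 0, 1, 0.5, 0, 0, 0, 0, 0, 1, 0, 0, 0, 0, 0, 0, 1])

```text
time: 23.8
position: [0.6023, 0.1123, 0.2004]
tool_rot: [0.045, 0.999, 0.0, 0.0]
ft_force: [-0.1, 0.2, -1.0]
grip_width: 0.032
```

```bash
python3 st.py
```

```text
t 23.8 pos [602.3064 112.2932 200.3702] rack [-35.9743 111.9978 200.3702] yaw 174.82128824979105 axis [ 0.0001  0.     -1.    ] F [-0.0641  0.2084 -1.0022] Frack [np.float64(-0.08274308359116894), np.float64(0.20176510279362353)] M [ 0.0921 -0.1526 -0.027 ] w 32.00838968273304 v 0.00414939168938641
```

Emit:
move_arm(rows=[0.5, 0, 0, 0, 0, 0, 1, 0.5, 0, 0, 0, 0, 0, 1, 0, 0, 0, 0, 0, 0, 1])

```text
time: 24.1
position: [0.603, 0.1123, 0.2003]
tool_rot: [0.045, 0.999, -0.0, -0.0]
ft_force: [-1.2, -0.2, 0.1]
grip_width: 0.0317
```

```bash
python3 st.py
```

```text
t 24.1 pos [602.9739 112.3468 200.3106] rack [-35.3143 112.1115 200.3106] yaw 174.8263575704909 axis [-0.0006 -0.     -1.    ] F [-1.1622 -0.1569  0.0585] Frack [np.float64(-1.143224950879982), np.float64(-0.26140356694349803)] M [ 0.1191 -0.0685 -0.0249] w 31.67478137236635 v 0.00209548032131088
```

Emit:
move_arm(rows=[0.5, 0, 0, 0, 0, 0, 1, 0.5, 0, 0, 0, 0, 0, 1, 0, 0, -0.5, 0, 0, 0, 1, 0, 0, -0.5, 0, 0, 0, 1, 0, 0, 0, 0, 0, 0, 1])

```text
time: 24.6
position: [0.603, 0.1125, 0.1993]
tool_rot: [0.045, 0.999, -0.0, -0.001]
ft_force: [-4.3, 0.1, 3.0]
grip_width: 0.0315
```

```bash
python3 st.py
```

```text
t 24.6 pos [602.9765 112.4628 199.3068] rack [-35.3222 112.2273 199.3068] yaw 174.83178476792597 axis [-0.0026  0.0001 -1.    ] F [-4.2815  0.1081  2.9709] Frack [np.float64(-4.273685868945798), np.float64(-0.27972973883474295)] M [ 0.117   0.637  -0.0231] w 31.543059591462747 v 0.002458023341552216
```

Emit:
move_arm(rows=[-1, 0, 0.5, 0, 0, 0, 1, 0, 0, 0, 0, 0, 0, 1, 0, 0, 0, 0, 0, 0, 0.6, 0, 0, 0, 0, 0, 0, 0.4, 0, 0, 0, 0, 0, 0, 0.35, 0, 0, 0, 0, 0, 0, 0.35])

```text
time: 25.2
position: [0.6039, 0.1122, 0.2001]
tool_rot: [0.045, 0.999, 0.0, 0.001]
ft_force: [0.1, 0.0, -0.4]
grip_width: 0.0509
```

Emit:
move_arm(rows=[0, 0, 20, 0, 0, 0, 0.35, 0, 0, 30, 0, 0, 0, 0.35, 2, 0, 30, 0, 0, 0, 0.35, 5, -25, 30, 0, 0, 0, 0.35, 6, -35, 25, 0, 0, 0, 0.35, 6, -35, 20, 0, 0, 0, 0.35, 6, -15, 5, 0, 0, 0, 0.35, 0, 0, 0, 0, 0, 0, 0.35, 0, 0, 0, 0, 0, 0, 0.35])

```text
time: 26.1
position: [0.6275, 0.0031, 0.3584]
tool_rot: [0.045, 0.999, 0.001, -0.001]
ft_force: [-0.1, -0.7, -0.2]
grip_width: 0.0566
```

```bash
python3 an.py w6; python3 st.py;python3 - <<'E'
import cv2
a=cv2.imread("pics/w6.png"); cv2.imwrite("pics/w6b.png",cv2.resize(a[90:240,390:510],None,fx=4,fy=4,interpolation=2))
E
```

```text
26.1 [0.63 0.   0.36] 0.02423271931521421
-122 orange 506 x [-27.81 -14.79] y [-138.67 -108.56] z 228.84018762491237
-122 red 73 x [-99.99 -90.29] y [-125.94 -120.46] z 225.86476159161955
112 green 529 x [-22.77 -10.29] y [ 94.92 124.75] z 238.4123299074093
112 blue 558 x [-36.65 -23.8 ] y [ 94.49 125.25] z 237.7625598673477
112 red 75 x [-99.55 -89.66] y [107.28 113.09] z 231.8874318242195
t 26.15 pos [627.189    3.6927 358.1583] rack [ -1.3679   6.094  358.1583] yaw 174.86876885240792 axis [-0.0034  0.0016 -1.    ] F [ 0.3713  0.0464 -0.1525] Frack [np.float64(0.365540696049927), np.float64(0.07979506432568463)] M [ 0.0808 -0.1656  0.0196] w 56.48021051869795 v 0.015223701674437411
```

View pics/w6.png

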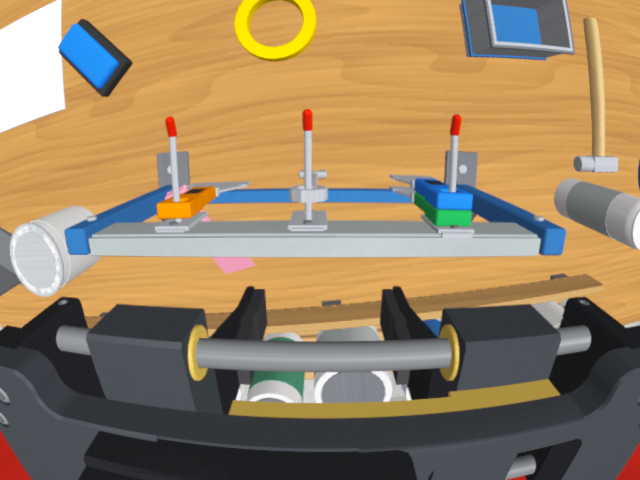

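View pics/w6b.png

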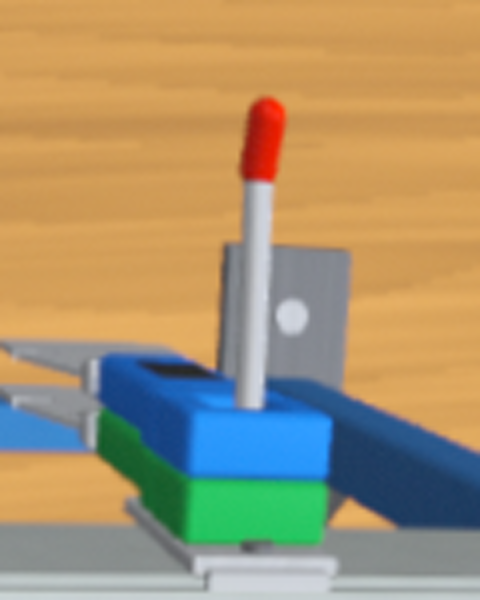

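Emit:
move_arm(rows=[-9, -31.8, -15, 0, 0, 0, 0.35, -9, -31.8, -15, 0, 0, 0, 0.35, -9, -31.8, -15, 0, 0, 0, 0.35, -9, -31.8, -15, 0, 0, 0, 0.35, 0, 0, -20, 0, 0, 0, 0.35, 0, 0, -20, 0, 0, 0, 0.35, 0, 0, -20, 0, 0, 0, 0.35, 0, 0, 0, 0, 0, 0, 0.35, 0, 0, 0, 0, 0, 0, 0.35, 0, 0, 0, 0, 0, 0, 0.35])

```text
time: 27.15
position: [0.5929, -0.1242, 0.2407]
tool_rot: [0.045, 0.999, -0.0, 0.001]
ft_force: [-0.3, -0.6, 0.9]
grip_width: 0.0563
```

```bash
python3 st.py
```

```text
t 27.15 pos [ 592.8615 -124.2295  240.7058] rack [ -23.9808 -124.4095  240.7058] yaw 174.8946188789339 axis [ 0.0014 -0.0004 -1.    ] F [-0.3377 -0.6139  0.9497] Frack [np.float64(-0.2807904650079397), np.float64(-0.6419283500872419)] M [ 0.1273 -0.1296 -0.0002] w 56.28024677868212 v 0.010403604784373757
```

Emit:
move_arm(rows=[-1.7, 0.9, -15, 0, 0, 0, 0.35, 0, 0, -15, 0, 0, 0, 0.35, 0, 0, -12, 0, 0, 0, 0.35, 0, 0, -7, 0, 0, 0, 0.35, 0, 0, 0, 0, 0, 0, 0.35, 0, 0, 0, 0, 0, 0, 0.35, 0, 0, 0, 0, 0, 0, 0.35])

```text
time: 27.85
position: [0.5911, -0.1242, 0.1916]
tool_rot: [0.045, 0.999, -0.0, 0.001]
ft_force: [0.2, -0.1, -0.2]
grip_width: 0.0567
```

```bash
python3 st.py
```

```text
t 27.85 pos [ 591.0577 -124.2048  191.6046] rack [ -25.7794 -124.548   191.6046] yaw 174.8226425517204 axis [ 0.0015 -0.0006 -1.    ] F [ 0.1673 -0.1178 -0.2048] Frack [np.float64(0.17727249281863364), np.float64(-0.10213164801805748)] M [ 0.081  -0.1672 -0.0265] w 56.67576304899872 v 0.002199186109158425
```

Emit:
move_arm(rows=[0, 1.2, -0.7, 0, 0, 0, 0.35, 0, 0, 0, 0, 0, 0, 0.35, 0, 0, 0, 0, 0, 0, 0.58, 0, 0, 0, 0, 0, 0, 0.62, 0, 0, 0, 0, 0, 0, 0.7, 0, 0, 0, 0, 0, 0, 1, 0, 0, 0, 0, 0, 0, 1, 0, 0, 0, 0, 0, 0, 1], grip_force=18)

```text
time: 28.65
position: [0.5905, -0.1227, 0.1902]
tool_rot: [0.045, 0.999, 0.0, -0.0]
ft_force: [-0.0, -0.5, -0.2]
grip_width: 0.032
```

```bash
python3 st.py
```

```text
t 28.65 pos [ 590.4865 -122.7433  190.1554] rack [ -26.4805 -123.1442  190.1554] yaw 174.8271248295761 axis [-0.  0. -1.] F [-0.0396 -0.5012 -0.2223] Frack [np.float64(0.005937110894775232), np.float64(-0.5027741166546431)] M [ 0.0858 -0.1166  0.0182] w 31.98041820136533 v 0.0016489615440139183
```

Emit:
move_arm(rows=[0, 0, 2.5, 0, 0, 0, 1, 0, 0, 2.5, 0, 0, 0, 1, 0, 0, 2.5, 0, 0, 0, 1, 0, 0, 0, 0, 0, 0, 1, 0, 0, 0, 0, 0, 0, 1])

```text
time: 29.15
position: [0.5905, -0.1228, 0.1978]
tool_rot: [0.045, 0.999, -0.0, 0.0]
ft_force: [-0.3, -0.9, -1.2]
grip_width: 0.0318
```

```bash
python3 st.py
```

```text
t 29.15 pos [ 590.5134 -122.7747  197.784 ] rack [ -26.4509 -123.173   197.784 ] yaw 174.82756488972197 axis [ 0.0002 -0.0001 -1.    ] F [-0.3243 -0.9109 -1.2292] Frack [np.float64(-0.24058072976374134), np.float64(-0.9364786171292454)] M [ 0.0665 -0.1356 -0.0576] w 31.786432630823946 v 0.005160162383718549
```

Emit:
move_arm(rows=[-6, 0.54, 0, 0, 0, 0, 1, -6, 0.54, 0, 0, 0, 0, 1, -6, 0.54, 0, 0, 0, 0, 1, -6, 0.54, 0, 0, 0, 0, 1, -6, 0.54, 0, 0, 0, 0, 1, -6, 0.54, 0, 0, 0, 0, 1, -6, 0.54, 0, 0, 0, 0, 1, -6, 0.54, 0, 0, 0, 0, 1, -5, 0.45, 0, 0, 0, 0, 1, -5, 0.45, 0, 0, 0, 0, 1])

```text
time: 30.15
position: [0.5321, -0.1175, 0.1977]
tool_rot: [0.045, 0.999, -0.0, 0.0]
ft_force: [0.4, -0.4, -0.3]
grip_width: 0.032
```

Emit:
move_arm(rows=[-5, 0.45, 0, 0, 0, 0, 1, -5, 0.45, 0, 0, 0, 0, 1, -5, 0.45, 0, 0, 0, 0, 1, -5, 0.45, 0, 0, 0, 0, 1])

```text
time: 30.55
position: [0.5121, -0.1157, 0.1977]
tool_rot: [0.045, 0.999, -0.0, 0.0]
ft_force: [-0.8, 0.5, -0.9]
grip_width: 0.0317
```

```bash
python3 st.py
```

```text
t 30.55 pos [ 512.1188 -115.731   197.6711] rack [-105.1613 -123.2511  197.6711] yaw 174.82459594095437 axis [ 0.0001 -0.0001 -1.    ] F [-0.7912  0.5059 -0.8983] Frack [np.float64(-0.8336950735124212), np.float64(0.43225458252708926)] M [ 0.0841 -0.1106  0.0041] w 31.708929413138172 v 0.12012307581700254
```

Emit:
move_arm(rows=[-8, 0.7, 0, 0, 0, 0, 1, -10, 0.9, 0, 0, 0, 0, 1, -15, 1.3, 4, 0, 0, 0, 1, -15, 1.3, 15, 0, 0, 0, 1, -10, 10, 20, 0, 0, 0, 1])

```text
time: 31.05
position: [0.4522, -0.1014, 0.2361]
tool_rot: [0.046, 0.999, 0.001, -0.002]
ft_force: [1.0, 0.7, -0.4]
grip_width: 0.0315
```

```bash
python3 st.py
python3 - <<'E'
from h import *
np.set_printoptions(precision=2,suppress=True)
for n in ["w4","w2","w1","top0","scene0"]:
    d=load(n); C=wcloud(d) if n[0]=="w" else cloud(d)
    ok=d["z_map"]>0
    m=ok&(abs(C[...,2]-.094)<.005)&(C[...,1]>.19)&(C[...,1]<.38)&(C[...,0]>.3)&(C[...,0]<.5)
    P=C[m]*1000; 
    if m.sum()<30: print(n,m.sum()); continue
    lo,hi=np.percentile(P,[0.5,99.5],axis=0); print(n,m.sum(),lo,hi,"mid",(lo+hi)/2,cv2.minAreaRect(P[:,:2].astype(np.float32)))
    f=ok&(abs(C[...,2]-.004)<.006)&(C[...,1]>.24)&(C[...,1]<.33)&(C[...,0]>.37)&(C[...,0]<.43); 
    if f.sum(): print("floor z",np.median(C[f][:,2])*1000)
E
```

```text
t 31.05 pos [ 452.1602 -101.4478  236.1268] rack [-166.1662 -114.4513  236.1268] yaw 174.75520537931865 axis [-0.0034  0.0012 -1.    ] F [ 1.0399  0.6514 -0.3611] Frack [np.float64(0.9766556377395488), np.float64(0.7428416638782278)] M [ 0.114  -0.1653  0.0076] w 31.51958714850061 v 0.46679116649334973
w4 4837 [358.21 219.08  89.22] [449.14 351.72  97.37] mid [403.67 285.4   93.29] ((403.41912841796875, 285.7701416015625), (90.68099212646484, 133.69430541992188), 1.3937783241271973)
w2 1049 [381.53 219.75  89.37] [449.84 352.08  97.83] mid [415.68 285.92  93.6 ] ((415.5243835449219, 285.7763977050781), (67.43202209472656, 133.8979034423828), 1.4820376634597778)
w1 1852 [358.21 218.38  89.3 ] [449.33 351.43  97.31] mid [403.77 284.9   93.31] ((403.62579345703125, 285.3507995605469), (90.48609924316406, 134.62155151367188), 1.5062936544418335)
top0 585 [354.63 220.8   89.22] [445.48 353.15  98.85] mid [400.05 286.98  94.03] ((401.02117919921875, 287.23956298828125), (90.2765884399414, 131.8896942138672), 1.4407528638839722)
scene0 563 [355.05 223.38  89.18] [449.23 355.08  98.41] mid [402.14 289.23  93.79] ((402.1903381347656, 289.0533447265625), (95.18744659423828, 131.7961883544922), 0.9790616035461426)
```

Emit:
move_arm(rows=[-2.5, 25, 4, 0, 0, 0.0575, 1, -2.5, 40, 4, 0, 0, 0.0575, 1, -2.5, 45, 3, 0, 0, 0, 1, -2.5, 45, 3, -0.001, 0.0436, 0, 1, -2.5, 45, 0, -0.001, 0.0436, 0, 1, -2.5, 45, 0, -0.001, 0.0436, 0, 1, -2.5, 45, 0, -0.001, 0.0436, 0, 1, -2.5, 43, 0, 0, 0, 0, 1, -2, 35, 0, 0, 0, 0, 1, 0, 20, 0, 0, 0, 0, 1, 0, 0, 0, 0, 0, 0, 1, 0, 0, 0, 0, 0, 0, 1])

```text
time: 32.25
position: [0.4318, 0.286, 0.2504]
tool_rot: [-0.013, 0.996, -0.001, -0.087]
ft_force: [-0.2, -0.4, -0.9]
grip_width: 0.0314
```

```bash
python3 st.py
python3 - <<'E'
from h import *
d,o=wshot("w7"); s=robot.camera("scene"); cv2.imwrite("pics/s7.png",cv2.resize(s["color"][180:320,360:540,::-1],None,fx=4,fy=4,interpolation=2)); pickle.dump(s,open("s7.pkl","wb"))
E
```

```text
t 32.25 pos [431.8173 286.0473 250.4337] rack [-221.4847  269.614   250.4337] yaw -178.52109378801362 axis [-0.1741 -0.0052 -0.9847] F [-0.2163 -0.3744 -0.924 ] Frack [np.float64(-0.18150372932890801), np.float64(-0.39244100941431714)] M [ 0.0891 -0.2528 -0.0061] w 31.44995159638783 v 0.02760319719055368
```

View pics/w7.png

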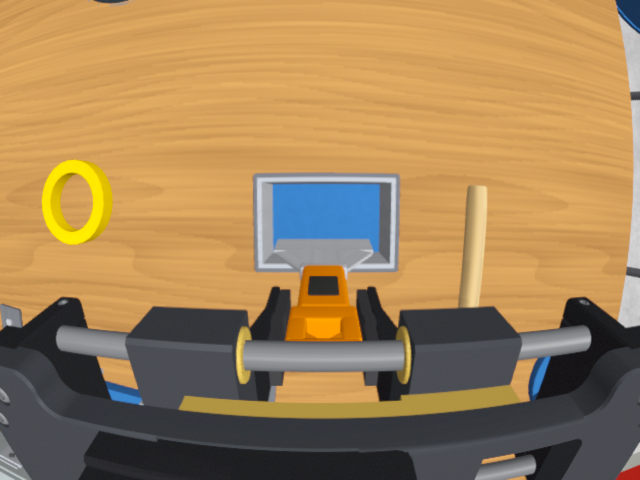

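View pics/s7.png

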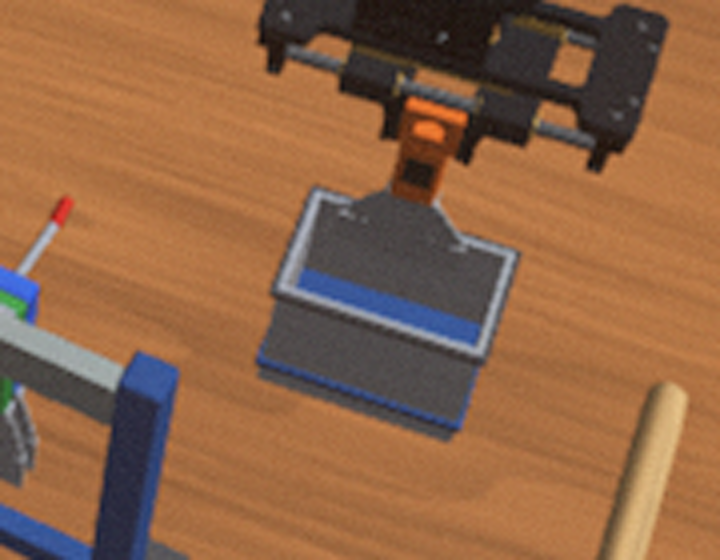

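Run:
```python
from h import *
np.set_printoptions(precision=1,suppress=True)
d=load("w7");C=wcloud(d)*1000; ok=d["z_map"]>0
for r in (238,240,242,246,252,258):
    for c in (290,323,355): print(r,c,C[r,c],d["color"][r,c],end=" | ")
    print()
m=ok&(abs(C[...,2]-94)<5)&(C[...,1]>190)&(C[...,1]<380)&(C[...,0]>300)&(C[...,0]<480); P=C[m]
print(m.sum(),P.min(0),P.max(0),cv2.minAreaRect(P[:,:2].astype(np.float32)))
b=ok&(C[...,2]>105)&(C[...,2]<150)&(C[...,1]>230)&(C[...,1]<340)&(C[...,0]>380)&(C[...,0]<450);P=C[b]; print(P.min(0),P.max(0))
s=P[P[:,2]<P[:,2].min()+6]; print("edge",s.mean(0),s.min(0),s.max(0))
```

```text
238 290 [426.4 247.6  23.1] [ 85 137 196] | 238 323 [425.5 283.6  22.8] [ 87 136 196] | 238 355 [424.5 318.5  24. ] [ 88 139 199] | 
240 290 [415.3 257.  129.7] [148 153 159] | 240 323 [414.7 283.5 129.1] [149 153 159] | 240 355 [414.1 309.2 129.3] [151 153 160] | 
242 290 [416.3 257.4 134.8] [153 154 158] | 242 323 [415.7 283.5 134.1] [153 155 159] | 242 355 [414.9 308.7 135.3] [154 155 160] | 
246 290 [418.2 258.2 143.4] [151 153 157] | 246 323 [417.4 283.6 145. ] [152 153 156] | 246 355 [416.9 308.  144.3] [152 154 157] | 
252 290 [420.2 259.8 160.6] [150 152 155] | 252 323 [419.9 283.6 158.7] [151 153 156] | 252 355 [419.5 307.  157.7] [151 153 156] | 
258 290 [422.7 260.8 171.3] [153 154 158] | 258 323 [422.2 283.7 170.8] [151 153 157] | 258 355 [421.6 305.9 171. ] [151 153 155] | 
3729 [356.7 219.3  89. ] [449.2 352.6  98.3] ((403.0658264160156, 286.320556640625), (90.29667663574219, 132.53562927246094), 1.4611477851867676)
[413.3 246.2 124.8] [419.3 320.6 150. ]
edge [414.4 283.4 128. ] [413.3 247.  124.8] [415.5 320.5 130.7]
```

Emit:
move_arm(rows=[0, 0, -15, 0, 0, 0, 1, 0, 0, -25, 0, 0, 0, 1, 0, 0, -25, 0, 0, 0, 1, 0, 0, -20, 0, 0, 0, 1, 0, 0, -15, 0, 0, 0, 1, 0, 0, -10, 0, 0, 0, 1, 0, 0, 0, 0, 0, 0, 1, 0, 0, 0, 0, 0, 0, 1])

```text
time: 33.15
position: [0.433, 0.2861, 0.1411]
tool_rot: [-0.012, 0.996, -0.001, -0.087]
ft_force: [-0.4, -0.7, -0.7]
grip_width: 0.0323
```

```bash
python3 st.py
```

```text
t 33.15 pos [432.953  286.0595 141.074 ] rack [-220.3548  269.7289  141.074 ] yaw -178.6326717584727 axis [-0.173  -0.0037 -0.9849] F [-0.4364 -0.7321 -0.6817] Frack [np.float64(-0.36836137138413955), np.float64(-0.7685938322877583)] M [ 0.0957 -0.2972 -0.0126] w 32.33157966777111 v 0.012469500054726178
```

Emit:
move_arm(rows=[0, 0, -3, 0, 0, 0, 1, 0, 0, -3, 0, 0, 0, 1, 0, 0, -2, 0, 0, 0, 1, 0, 0, -1, 0, 0, 0, 1, 0, 0, 0, 0, 0, 0, 1])

```text
time: 33.65
position: [0.4323, 0.2865, 0.1316]
tool_rot: [-0.012, 0.996, -0.001, -0.087]
ft_force: [-0.4, 0.6, -1.3]
grip_width: 0.0318
```

```bash
python3 st.py
```

```text
t 33.65 pos [432.3442 286.4765 131.5678] rack [-220.9988  270.0891  131.5678] yaw -178.57332677366654 axis [-0.1737 -0.0041 -0.9848] F [-0.4304  0.6478 -1.307 ] Frack [np.float64(-0.487247104202967), np.float64(0.6061944305046826)] M [ 0.1191 -0.3298  0.0032] w 31.814767756248447 v 0.0017586329052801388
```

Emit:
move_arm(rows=[0, 0, -0.7, 0, 0, 0, 1, 0, 0, -0.7, 0, 0, 0, 1, 0, 0, 0, 0, 0, 0, 1])

```text
time: 33.95
position: [0.4325, 0.2865, 0.1302]
tool_rot: [-0.012, 0.996, -0.001, -0.087]
ft_force: [-0.4, 0.2, -1.2]
grip_width: 0.0319
```

```bash
python3 st.py
```

```text
t 33.95 pos [432.4576 286.4505 130.1896] rack [-220.8835  270.0735  130.1896] yaw -178.58086674846143 axis [-0.1736 -0.004  -0.9848] F [-0.4294  0.2169 -1.1818] Frack [np.float64(-0.44729113967491285), np.float64(0.17712736720102779)] M [ 0.1251 -0.3169  0.0178] w 31.86241984992934 v 0.0014559065014144478
```

Emit:
move_arm(rows=[0, 0, -0.6, 0, 0, 0, 1, 0, 0, -0.6, 0, 0, 0, 1, 0, 0, 0, 0, 0, 0, 1])

```text
time: 34.25
position: [0.4328, 0.2865, 0.1295]
tool_rot: [-0.012, 0.996, -0.001, -0.087]
ft_force: [-0.0, -0.9, 2.5]
grip_width: 0.0317
```

```bash
python3 st.py
```

```text
t 34.25 pos [432.7834 286.495  129.4806] rack [-220.5631  270.1473  129.4806] yaw -178.5816598404872 axis [-0.173  -0.0038 -0.9849] F [-0.0456 -0.8674  2.4814] Frack [np.float64(0.033042434601092616), np.float64(-0.8680013948448905)] M [ 0.017  -0.1456  0.0329] w 31.73889807802229 v 0.0024226136262471493
```

Emit:
move_arm(rows=[1, 0, 0.2, 0, 0, 0, 1, 1, 0, 0, 0, 0, 0, 1, 0, 0, 0, 0, 0, 0, 1])

```text
time: 34.55
position: [0.4341, 0.2865, 0.1293]
tool_rot: [-0.012, 0.996, -0.001, -0.088]
ft_force: [-0.9, -0.7, 2.2]
grip_width: 0.0319
```

```bash
python3 st.py
```

```text
t 34.55 pos [434.1091 286.4519 129.2609] rack [-219.2389  270.2243  129.2609] yaw -178.5899527229471 axis [-0.1746 -0.004  -0.9846] F [-0.8822 -0.6578  2.2284] Frack [np.float64(-0.8190408887174867), np.float64(-0.7349215791434781)] M [ 0.0758  0.2193 -0.0097] w 31.90572968723042 v 0.0029649840411761896
```

Emit:
move_arm(rows=[0, 0, 0, 0, 0, 0, 0.62, 0, 0, 0, 0, 0, 0, 0.55, 0, 0, 0, 0, 0, 0, 0.45, 0, 0, 0, 0, 0, 0, 0.35, 0, 0, 0, 0, 0, 0, 0.3, 0, 0, 0, 0, 0, 0, 0.3], grip_force=5)

```text
time: 35.15
position: [0.4345, 0.2865, 0.1292]
tool_rot: [-0.012, 0.996, -0.001, -0.087]
ft_force: [1.1, -1.0, 0.5]
grip_width: 0.0583
```

```bash
python3 st.py
python3 - <<'E'
from h import *
d,o=wshot("w8"); s=robot.camera("scene"); cv2.imwrite("pics/s8.png",cv2.resize(s["color"][180:320,360:540,::-1],None,fx=4,fy=4,interpolation=2))
E
```

```text
t 35.15 pos [434.4993 286.4537 129.2082] rack [-218.8505  270.2614  129.2082] yaw -178.5794803603947 axis [-0.1735 -0.004  -0.9848] F [ 1.0916 -1.0336  0.5095] Frack [np.float64(1.1806156027824575), np.float64(-0.9306444355808323)] M [ 0.1032 -0.2116 -0.0467] w 58.296419436389115 v 0.001731558004161437
```

View pics/w8.png

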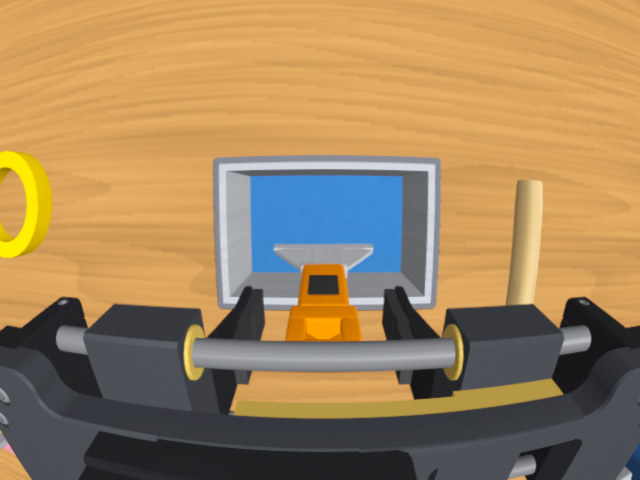

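View pics/s8.png

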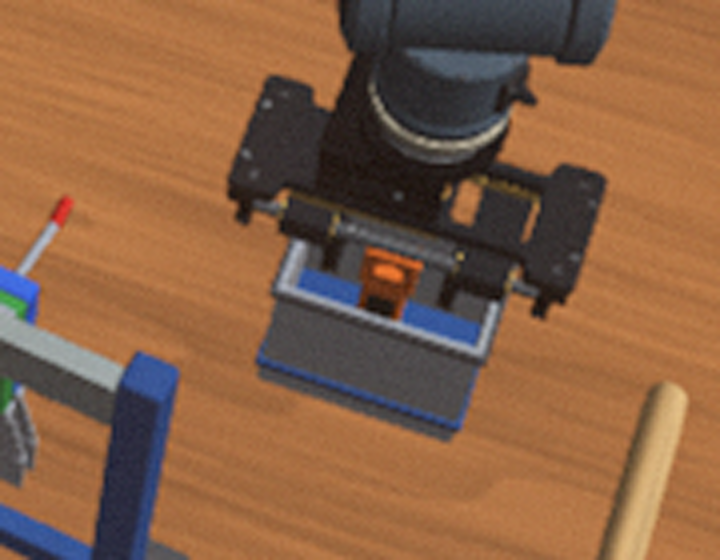

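Emit:
move_arm(rows=[1.8, 0, 10, 0, 0, 0, 0.3, 3.5, 0.1, 20, 0, 0, 0, 0.3, 3.5, 0.1, 20, 0, 0, 0, 0.3, 3.5, 0.1, 20, 0, 0, 0, 0.3, 3.5, 0.1, 20, 0, 0, 0, 0.3, 3.5, -30, 30, 0, 0, 0, 0.3, 0, -40, 30, 0, 0, 0, 0.3, 0, -40, 10, 0, 0, 0, 0.3, 0, -20, 0, 0, 0, 0, 0.3, 0, 0, 0, 0, 0, 0, 0.3, 0, 0, 0, 0, 0, 0, 0.3])

```text
time: 36.35
position: [0.4539, 0.1569, 0.2898]
tool_rot: [-0.012, 0.996, -0.0, -0.087]
ft_force: [0.3, -0.2, -0.4]
grip_width: 0.0612
```

```bash
python3 st.py
python3 - <<'E'
from h import *
d,o=wshot("w9"); s=robot.camera("scene"); cv2.imwrite("pics/s9.png",s["color"][:,:,::-1]); pickle.dump(s,open("s9.pkl","wb"))
t=robot.camera("top"); pickle.dump(t,open("t9.pkl","wb")); cv2.imwrite("pics/t9.png",t["color"][:,:,::-1])
a=cv2.resize(s["color"][150:330,220:500,::-1],None,fx=2.8,fy=2.8,interpolation=2); cv2.imwrite("pics/s9c.png",a)
E
```

```text
t 36.35 pos [453.8515 156.9471 289.7841] rack [-187.8604  143.0369  289.7841] yaw -178.64918817396943 axis [-0.1728 -0.003  -0.9849] F [ 0.3048 -0.2456 -0.4424] Frack [np.float64(0.32581028751445323), np.float64(-0.217034983253323)] M [ 0.073  -0.2467 -0.055 ] w 61.16029588024068 v 0.02783489840224407
```

View pics/s9c.png

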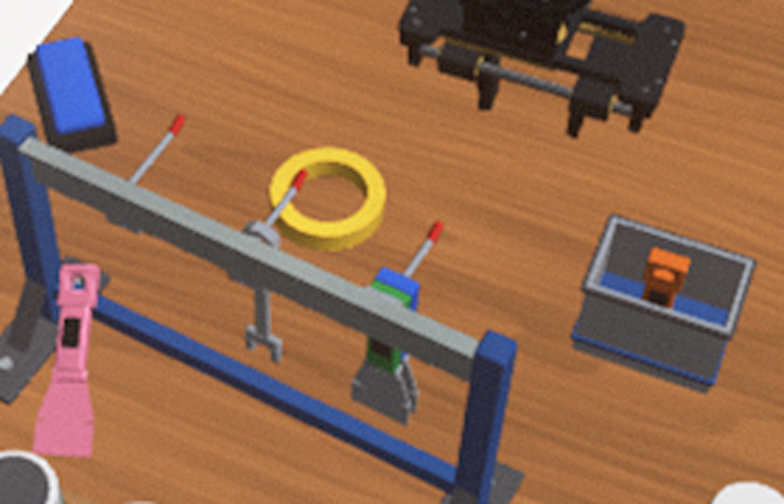

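View pics/w9.png

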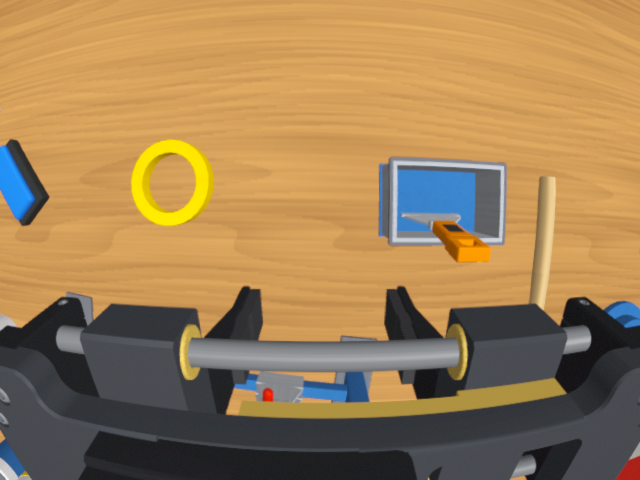

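Run:
```python
import cv2,numpy as np
a=cv2.imread("pics/scene0.png")[200:330,210:330]; b=cv2.imread("pics/s9.png")[200:330,210:330]
cv2.imwrite("pics/cmp.png",cv2.resize(np.hstack([a,b]),None,fx=3.2,fy=3.2,interpolation=2))
a=cv2.imread("pics/w2.png")[170:310,130:340]; b=cv2.imread("pics/w5.png")[170:310,130:340]
cv2.imwrite("pics/cmp2.png",cv2.resize(np.hstack([a,b]),None,fx=1.9,fy=1.9,interpolation=2))
from h import *
for n in ["scene0","s9"]:
    d=load(n); C=cloud(d); c=d["color"].astype(int); m=(c[...,0]>180)&(c[...,1]<150)&(c[...,2]>100)&(c[...,0]-c[...,1]>70)&(d["z_map"]>0); m[:200]=0;m[330:]=0;m[:,:210]=0;m[:,330:]=0
    print(n,m.sum(),np.percentile(C[m],[2,50,98],axis=0))
```

```text
scene0 161 [[ 0.60534748 -0.19770092 -0.00240705]
 [ 0.71089283 -0.1130631   0.1517979 ]
 [ 0.72241269 -0.09621655  0.16712342]]
s9 871 [[ 0.59997528 -0.18853472 -0.00102268]
 [ 0.68955913 -0.15184713  0.02854076]
 [ 0.7338866  -0.11427303  0.08475494]]
```

View pics/cmp.png

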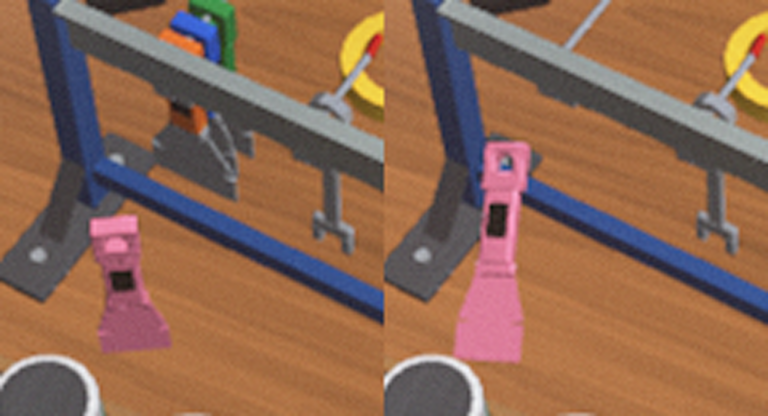

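View pics/cmp2.png

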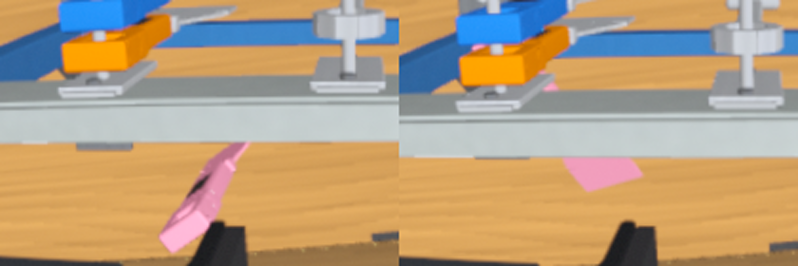

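View pics/t9.png

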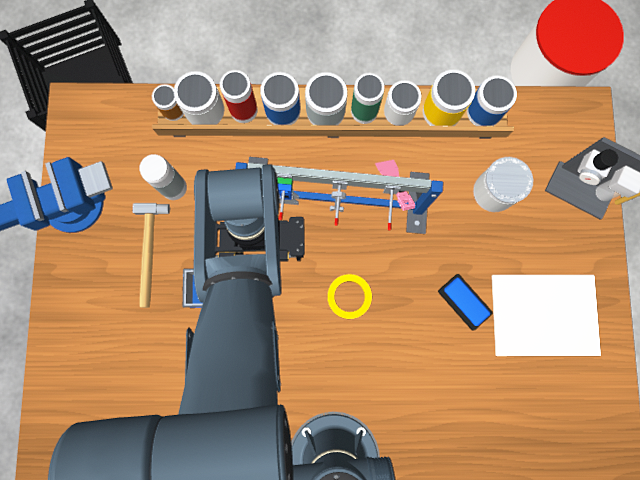

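Run:
```python
from h import *
np.set_printoptions(precision=0,suppress=True)
for n in ["scene0","top0","w1","w2","w3","w4","w5","w6","s7","w9","s9","t9"]:
    d=load(n); C=(wcloud(d) if n[0]=="w" else cloud(d))*1000; c=d["color"].astype(int)
    m=(c[...,0]>150)&(c[...,0]-c[...,1]>60)&(c[...,2]-c[...,1]>15)&(c[...,2]>80)&(d["z_map"]>0)&(C[...,0]>540)&(C[...,0]<800)&(C[...,1]<-40)&(C[...,1]>-260)
    print(n,m.sum(), *np.percentile(C[m],[2,50,98],axis=0) if m.sum()>5 else "")
```

```text
scene0 493 [ 700. -135.    7.] [ 714. -113.   75.] [725. -96. 167.]
top0 206 [ 599. -132.   17.] [ 706. -112.  143.] [723. -99. 203.]
w1 395 [ 701. -137.   28.] [ 708. -118.   66.] [ 723. -104.   95.]
w2 871 [ 700. -132.   20.] [ 707. -111.  144.] [ 721. -102.  166.]
w3 11 [699. -98.   8.] [700. -97.  27.] [701. -96.  33.]
w4 223 [ 640. -168.   11.] [ 684. -154.   35.] [ 724. -138.   63.]
w5 492 [ 603. -167.    6.] [ 719. -143.   15.] [ 736. -114.   81.]
w6 522 [ 593. -195.    5.] [ 719. -149.   15.] [ 737. -115.   86.]
s7 865 [ 598. -198.    5.] [ 682. -154.   32.] [ 732. -117.   84.]
w9 0
s9 863 [ 597. -200.    5.] [ 683. -154.   32.] [ 732. -117.   85.]
t9 510 [ 593. -192.    3.] [ 691. -159.   29.] [ 733. -115.   87.]
```

```bash
python3 -c "
from rig import robot
print(robot.hand_in(), robot.get_obs()['time'])"
```

```text
the job is handed in; nothing more can be done
the job is handed in; nothing more can be done
```

The job is done and handed in at about 36 s. One thing on the bench changed that I can't fully explain: the pink look-alike knife fell over.

- **Two front knives:** I moved the green knife first, sliding it back until it met the plate, then hung the blue one until it met the green. The blue stopped within 0.1 mm of where a touching knife should. The largest force I saw, read only at the end of each move, was about 6 N. The picture taken afterwards shows no gap between blue and green.
- **Bent hook:** It sags by only about 2.7°, judging from camera depth. I crossed its nose without measurable contact.
- **Orange knife:** I set it down blade first in the tin, tilted about 10°, and felt it touch the floor at about 2.5 N. It now leans on the tin's far wall with its blade along the tin's y. It had not moved in the pictures after release and retreat.
- **Spanner and the rest:** I did not go near the spanner, tape, block, cans or hammer, and they look unmoved in the last pictures. The robot was clear of everything at hand-in.
- **Pink knife:** It stood free on its blade edge about 100 mm behind the rail. It was still upright at 5 s, but by 9.5 s it had fallen against the rack's lower bar. The gripper never came within about 100 mm of it and I saw no contact force, so it probably tipped on its own. I didn't see it happen and did not put it back.

I took no close look at the two hung knives after the orange one was moved; the last scene view shows them still together on the hook.

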